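# Latch the dispensing sash at its height mark and pass the order tray through

### The arm

A 6-joint arm with a two-finger parallel gripper is mounted at the origin on the work surface. World frame = base frame: x ahead of the robot, y to its left, z up, the work surface at z = 0. Lengths are in mm, angles in degrees, forces in N, time in s.
With the tool pointing down it reaches from about 300 to 850 mm from the base axis. Payload 4.2 kg.
Tool frame: the origin (TCP) lies at the very end of the fingers, on their centre line; the grasp point (between the pads) lies 19 mm behind it; z points along the fingers, x is the direction in which the jaws open and shut, and the axes are right-handed (so a half turn about z gives the same grasp; the last joint's range is limited). The gripper opens to 91 mm and grips with 3 to 60 N. Pads are 32 mm wide; open, the fingers measure 118 mm over their backs; the gripper's body (76 mm by 178 mm) begins 60 mm behind the grasp point.
Start: joints at [65.088, 18.312, 89.639, -0, 72.044, -1.146], TCP at [231.733, 526.254, 213.976] pointing down, gripper open.
Joint ranges: [-177.97, 177.97], [-48.28, 115.42], [12.27, 149.76], [-77.06, 257.06], [2.81, 150.46], [-146.56, 146.56]. Speed limits (degrees/s): [147.25, 147.25, 180, 180, 180, 180].

### API

Orientations are given as [roll, pitch, yaw] about the fixed x, y, z axes, in that order (R = Rz(yaw) Ry(pitch) Rx(roll)).
In Python, from workcell import env gives the robot as it stands.
- The arm moves only by the tool servo_tool, never from a script. Its argument "plan" is a list of rows, each a list of 3 entries, a list of its own where there are three numbers: the turn, a rotation vector about the tool's x, y, z in degrees, then the shift along the tool's x, y, z in mm, then the finger opening in mm, from 0 to 91.2. In form: [[[ax, ay, az], [dx, dy, dz], claw], ...]. A call has exactly 10 rows; each row shifts and turns the pose as measured when the row begins, along the tool's axes as they then stand; what a row does not reach is not made up. A row lasts 1/8 s, in which the tool goes at most 62.5 mm and 10.7 degrees, less where a joint would pass 70% of its speed; a pose out of reach is approached as far as the arm can. A call with a gripper value outside its range is refused whole. The fingers move at their own pace and stop on an object; "squeeze" is the grip in N (left out, the last holds). Time passes only in rows, so rows that do not move let the fingers close, or fill a call up. It gives the time, the measured TCP pose, the force and the opening at its end, in the units of the state.
- env.state(): the state, without advancing time (a new reading comes with each control period).
- env.grab_frame(name): name is "side" or "top" or "wrist"; returns a dict with "pixels" (400x640x3 uint8, red, green, blue), "intrinsics" (3x3 intrinsics, pixels), "eye" and "attitude" of the camera in the world. Camera axes: x right, y up, looking along -z (the intrinsics and any distortion apply to the point x, -y, -z); pixel columns grow to the right and rows downward; lengths in mm; the calibration is good to about 2 mm. A picture is of the moment at which its call begins. There is no depth.
- env.job_done(): hands the job in, once; it reports no verdict.
The state is a dict: "time_s": time; "qpos": joint angles; "qvel": joint speeds; "effort": joint torques, N m; "ee_pos": TCP position; "ee_rot": TCP orientation; "force": force on the tool from outside, world axes, zero at the start; "torque": the same for the moment, N m; "gripper_width": finger opening in mm.
Only numpy, scipy, OpenCV 4.12 (cv2) and the standard library are available. Lean on these libraries where they do the work, as an engineer would, in place of code of your own. Each camera call takes 0.05 s, during which the arm holds its last target.

### The job

The order in the white tray is ready to go out through the dispensing screen. Push the sash up by its blue ledge until it drops onto its catch within the yellow height band - feel for the catch, do not force the sash against its stop - and leave it standing there by itself; then slide the tray through under it along its lane, gently and fully home against the blue stop bar, with the medicines still lying as they are in it. Never push the sash or the tray with more than about 15 N, and leave everything else on the counter where it is.

Things in the scene. Friction and masses are not known exactly. Their poses are not given: they have to be found in the camera images.
- sash (a joint): height of the sash above its lowered position, m: 0 = down on its rests; it slides straight up. Counterweights in the posts carry most of its 1.2 kg: it still takes a steady upward push of 4 to 6 N (varies) plus 24 N per m/s of speed. Let go, it sinks shut at about 0.1 m/s unless it sits on its catch. Off its rests it moves as one with ledge and rail_edge
- ledge (a point): middle of the front lower edge of the blue push ledge of the sash: a flat shelf 360 mm wide (along y), 8 mm thick with a rounded front edge, standing out 45 mm from the rail towards the robot (-x). It rises with the sash; lowered, it is 112 mm above the table, with free space below it down to the tray. Axes as those of hatch
- rail_edge (a point): middle of the lower edge of the sash's aluminium bottom rail (430 mm wide, 16 mm thick, 83 mm high; clear pane above). Lowered it is 37 mm above the table, too low for the tray; on the catch about 122 to 160 mm. The push ledge stands out from the top of this rail
- band (a point): middle of the yellow tape wrapped round both posts, 48 mm tall: the height mark, 217 mm above the table; the point is midway between the posts. The sash is at the mark when ledge is level with the tape (within 24 mm of this height). The catch lies within it, but its height differs each time, up to 20 mm above or below this point, and is not marked: it is found by feel
- catch_post (a point): foot of the left (+y) post, which carries the catch: a spring roller that drops into a notch of the sash edge. The push needed then falls to about 0 over 2 to 3 mm of travel; right above it climbs steeply past 12 N at the firm rubber stop; going on breaks the limit of the push. Let go between these, the sash settles 0 to 3 mm and stays on its catch; let go lower, it sinks shut
- hatch: free-standing dispensing screen (fixed): white sill 12 mm thick, 530 mm wide, 190 mm to the robot side and 110 mm to the client side; two posts 60 x 40 mm, 512 mm high, centres at y = +/-245 mm; grey header on top; clear wings out to y = +/-430 mm. Origin on the table midway between the posts in the sash plane; x points through the opening to the client side, y to the left post, z up
- tray_mid (a point): centre of the order tray (half-way up): loose white open tray, 130 mm along x, 200 mm along y, 40 mm high, walls 4 mm, about 0.4 kg plus contents. It stands on the sill, square to the screen, in a lane between two guide strips (10 mm high) along the screen's x, with 3.5 mm play on each side. Axes as those of the screen
- tray_near (a point): middle of the outer face of the tray's near wall, the one towards the robot, 20 mm above its underside: the place to push
- tray_far (a point): middle of the outer face of the tray's far wall, 10 mm above its underside; fully home, this face touches the blue stop bar
- stop (a point): middle of the near face of the blue stop bar (22 mm high, rigid) across the far end of the tray lane, fixed to the sill on the client side, 85 mm beyond the sash plane. Axes as those of the screen. Fully home, tray_far lies at this face (x = 0 in this frame)
- carton_a_mid (a point): centre of a white and green medicine carton 85 x 50 x 36 mm lying in the tray, 60 g
- carton_b_mid (a point): centre of a white and orange carton 60 x 45 x 40 mm lying in the tray, 50 g
- pill_jar_mid (a point): centre of an amber pill jar, 38 mm across and 42 mm tall, standing in the tray, 50 g; z axis up
- syrup_a: amber syrup bottle, 52 mm across, 125 mm tall, standing at the left; bystander, origin at its foot
- syrup_b: a second such bottle; bystander, origin at its foot
- carton_c: white and red carton 120 x 75 x 55 mm at the right; bystander, origin under its centre
- carton_d: white and blue carton 100 x 60 x 45 mm at the right; bystander, origin under its centre
- tape_roll: roll of brown tape, 90 mm across, 48 mm tall, lying at the left near the robot; bystander, origin under its centre
- pen_pot: grey pot, 76 mm across, 100 mm tall, at the right near the robot; bystander, origin at its foot
Things that resemble listed ones, but are neither listed nor needed, are in the scene too. What is shaped like the part that bears carton_b_mid but turquoise is not meant.

How it is judged:
By the outcome, as a careful person would: the job done as asked, in the order asked, and still so for the second after the job is handed in, with the robot touching nothing.
It also fails if it takes over 56 s, if anything falls off the work surface, if the arm or the gripper's body presses on something with over 40 N, if the wrist force passes 120 N, or if a joint passes its speed limit or range.

## Working session

There is one attempt and no reset: what is moved stays moved. The work goes in short steps, Python scripts to look and compute and a tool call to move; the robot and the scene stay as the last step left them, time stands still between calls to the robot, and variables do not carry over. Pictures are saved under pics/ and viewed, and the job is handed in when it is done.

Besides the shell and the picture viewer there is one more tool, called after "Request:" by a JSON object that holds its "op" and its "data", one argument or row to a line. servo_tool: Moves the arm, as the interface text tells. Its arguments: {"type":"object","properties":{"plan":{"type":"array"},"squeeze":{"type":"number"}},"required":["plan"]}

```bash
mkdir -p pics; ls; python3 - <<'E'
from workcell import env
import cv2
print(env.state())
for n in ("side","top","wrist"):
    f=env.grab_frame(n); cv2.imwrite(f"pics/{n}0.png",f["pixels"][:,:,::-1]); print(n,f["intrinsics"],f["eye"],f["attitude"],[k for k in f])
E
```

```text
pics
{'time_s': 0.0, 'qpos': array([ 6.50864127e+01,  1.83515627e+01,  8.97072352e+01, -2.45619104e-03,
        7.20415503e+01, -1.14731175e+00]), 'qvel': array([-0.01492247, -0.02142109,  0.00223573, -0.09097219, -0.16115849,
       -0.02662489]), 'effort': array([ 5.38801560e-04, -4.12466633e+01, -2.31976712e+01,  7.27743236e-02,
        4.59544756e-02, -1.16571400e-04]), 'ee_pos': array([231.54264129, 525.77348576, 213.11543097]), 'ee_rot': array([1.79999675e+02, 1.00374885e-01, 6.62344836e+01]), 'force': array([ 1.28699806, -0.19106679,  0.33398185]), 'torque': array([ 0.01368781, -0.03816713, -0.02249518]), 'gripper_width': 91.4408190938289}
side [[385.78263858   0.         313.4868641 ]
 [  0.         385.78263858 204.7267803 ]
 [  0.           0.           1.        ]] [520.67426375 706.00469484 992.9734396 ] [  40.03923501    0.51635452 -179.8789189 ] ['pixels', 'intrinsics', 'eye', 'attitude']
top [[404.13961861   0.         328.9470158 ]
 [  0.         404.13961861 198.38280553]
 [  0.           0.           1.        ]] [ 269.98459549    2.18950516 1621.74534267] [  9.40604909   0.21875466 -89.38661517] ['pixels', 'intrinsics', 'eye', 'attitude']
wrist [[303.55698724   0.         325.20002264]
 [  0.         303.55698724 207.16199823]
 [  0.           0.           1.        ]] [155.2648673  558.94322389 383.58197238] [-16.82186487   0.0879342   66.19148192] ['pixels', 'intrinsics', 'eye', 'attitude']
```

View pics/side0.png

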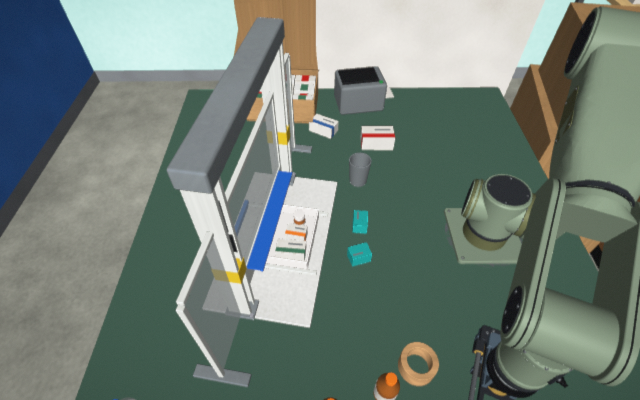

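View pics/top0.png

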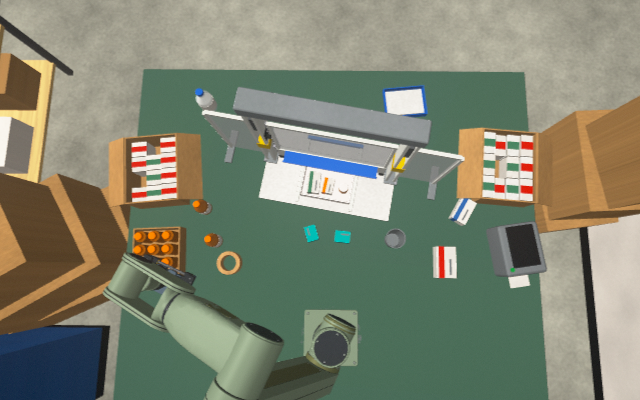

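View pics/wrist0.png

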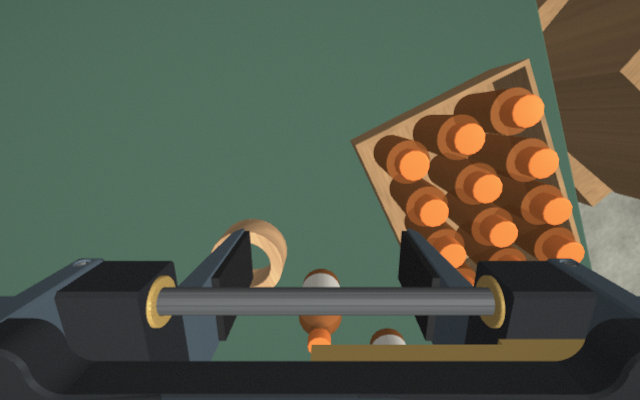

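```bash
cat > h.py <<'E'
import numpy as np, cv2
from scipy.spatial.transform import Rotation as Ro
from workcell import env
def grab(n,save=None):
    f=env.grab_frame(n)
    if save: cv2.imwrite(f"pics/{save}.png",f["pixels"][:,:,::-1])
    return f
def rotm(f): return Ro.from_euler('xyz',f["attitude"],degrees=True).as_matrix()
def ray(f,uv):
    K=f["intrinsics"];uv=np.atleast_2d(uv).astype(float)
    d=np.c_[(uv[:,0]-K[0,2])/K[0,0],-(uv[:,1]-K[1,2])/K[1,1],-np.ones(len(uv))]
    return d@rotm(f).T
def onz(f,uv,z):
    d=ray(f,uv);e=np.array(f["eye"]);return e+d*((z-e[2])/d[:,2])[:,None]
def proj(f,P):
    P=(np.atleast_2d(P)-f["eye"])@rotm(f);K=f["intrinsics"]
    return np.c_[K[0,0]*P[:,0]/-P[:,2]+K[0,2],K[1,1]*P[:,1]/P[:,2]+K[1,2]]
def hsv(f): return cv2.cvtColor(f["pixels"],cv2.COLOR_RGB2HSV)
E
python3 - <<'E'
from h import *
for n,nm,box in(("side","s1",(180,120,360,340)),("top","t1",(190,80,480,260))):
    f=grab(n); p=f["pixels"][box[1]:box[3],box[0]:box[2]]
    s=min(800/p.shape[1],600/p.shape[0]); cv2.imwrite(f"pics/{nm}.png",cv2.resize(p,None,fx=s,fy=s,interpolation=cv2.INTER_CUBIC)[:,:,::-1]); print(s)
    H=hsv(f)
    for c,lo,hi in(("blue",(105,180,120),(118,255,255)),("yel",(20,150,100),(32,255,255))):
        m=cv2.inRange(H,lo,hi); k,l,st,ce=cv2.connectedComponentsWithStats(m)
        for i in range(1,k):
            if st[i,4]>25:
                pts=np.argwhere(l==i)[:,::-1]; r=cv2.minAreaRect(pts.astype(np.float32))
                print(n,c,st[i],ce[i].round(1),cv2.boxPoints(r).round(1).tolist())
E
```

```text
2.727272727272727
side blue [ 248  172   44   99 1419] [269.1 221.9] [[247.0, 267.0], [278.79998779296875, 169.0], [293.20001220703125, 173.6999969482422], [261.5, 271.70001220703125]]
side yel [278 127  12  18 131] [283.6 136.9] [[278.0, 127.0], [289.0, 127.0], [289.0, 144.0], [278.0, 144.0]]
side yel [226 258  20  25 239] [237.  272.6] [[223.6999969482422, 279.3999938964844], [231.39999389648438, 254.39999389648438], [247.89999389648438, 259.5], [240.1999969482422, 284.5]]
2.7586206896551726
top blue [412  86  15  28  60] [422.6  98. ] [[412.0, 86.0], [420.70001220703125, 82.4000015258789], [432.20001220703125, 110.5], [423.3999938964844, 114.0]]
top blue [196  89   7   6  38] [198.8  91.5] [[196.0, 89.0], [202.0, 89.0], [202.0, 94.0], [196.0, 94.0]]
top blue [383  89   4  23  30] [384.2  98.3] [[382.1000061035156, 110.9000015258789], [383.1000061035156, 88.9000015258789], [386.0, 89.0], [385.0, 111.0]]
top blue [284 151  93  27 971] [329.9 164.1] [[283.1000061035156, 160.89999389648438], [285.0, 150.60000610351562], [376.79998779296875, 167.1999969482422], [374.8999938964844, 177.5]]
top yel [257 136  14  13  91] [263.2 142.8] [[255.89999389648438, 145.1999969482422], [258.3999938964844, 135.60000610351562], [271.5, 138.89999389648438], [269.1000061035156, 148.5]]
top yel [392 155  13  17 107] [398.5 164.9] [[392.0, 155.0], [404.0, 155.0], [404.0, 171.0], [392.0, 171.0]]
```

View pics/s1.png

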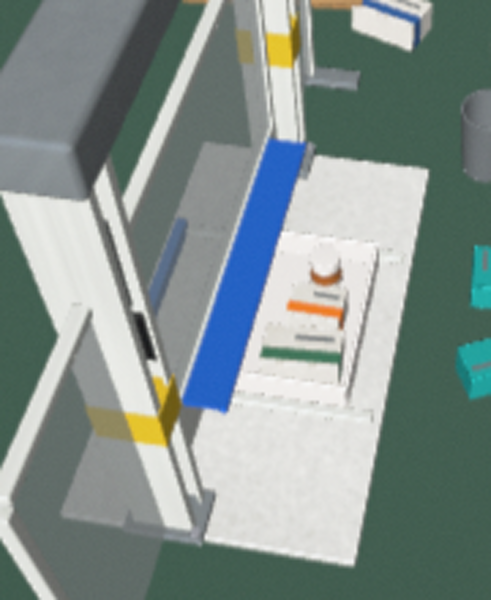

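View pics/t1.png

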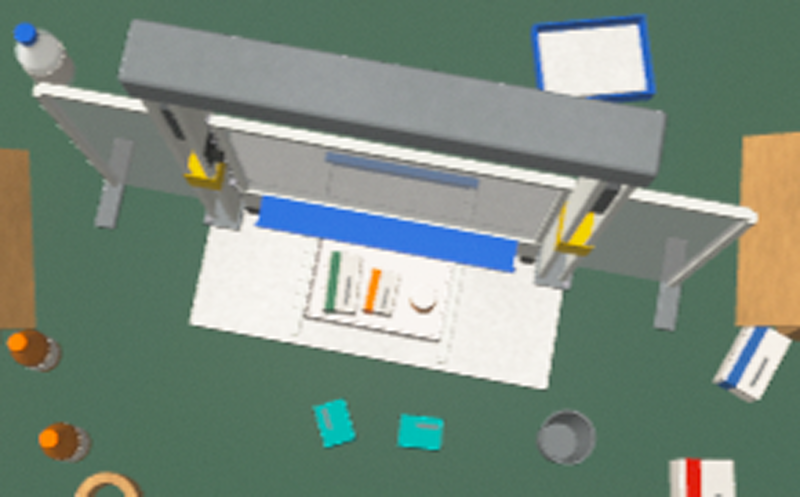

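```bash
python3 - <<'E'
from h import *
ft=grab("top");fs=grab("side")
def mask(f,lo,hi): return cv2.inRange(hsv(f),lo,hi)
def big(m):
    k,l,st,_=cv2.connectedComponentsWithStats(m); i=1+st[1:,4].argmax(); return (l==i).astype(np.uint8)
B={}
for f,n in((ft,"top"),(fs,"side")):
    m=big(mask(f,(103,150,90),(120,255,255))); c,_=cv2.findContours(m,0,2); c=max(c,key=cv2.contourArea)
    q=cv2.approxPolyDP(c,4,True)[:,0]; print(n,"blue quad",q.tolist(), onz(f,q,116).round(0)[:,:2].tolist())
# sub-pixel lower edge of ledge in top: per column last blue row
m=big(mask(ft,(103,150,90),(120,255,255)))
cols=np.arange(290,370); lo=[np.where(m[:,c])[0].max()+.5 for c in cols]; hi=[np.where(m[:,c])[0].min()-.5 for c in cols]
P=onz(ft,np.c_[cols,lo],112); a=np.polyfit(P[:,1],P[:,0],1); print("front edge x=",a,"yaw",-np.degrees(np.arctan(a[0])))
P2=onz(ft,np.c_[cols,hi],120); b=np.polyfit(P2[:,1],P2[:,0],1); print("back top",b)
# side: front edge = right boundary per row
m=big(mask(fs,(103,150,90),(120,255,255))); rows=np.arange(185,258); r=[np.where(m[y])[0].max()+.5 for y in rows]
P=onz(fs,np.c_[r,rows],112); a2=np.polyfit(P[:,1],P[:,0],1); print("side front",a2,"yaw",-np.degrees(np.arctan(a2[0])))
P=onz(fs,np.c_[r,rows],120); print("side front z120",np.polyfit(P[:,1],P[:,0],1))
# ends
for f,uv in((ft,[[283.5,161],[376,177.5]]),): print(onz(f,uv,112).round(1))
# sill near edge
print("sill near corners top",onz(ft,[[258.9,197.8],[389,220.6]],12).round(1).tolist(),"side",onz(fs,[[180+355/2.727,120+566/2.727],[180+428/2.727,120+170/2.727]],12).round(1).tolist())
# tray near wall rim corners
print("tray top near L/R",onz(ft,[[190+303/2.759,80+316/2.759],[190+440/2.759,80+340/2.759]],52).round(1).tolist(),"side",onz(fs,[[180+348/2.727,120+403/2.727],[180+378/2.727,120+243/2.727]],52).round(1).tolist())
E
```

```text
top blue quad [[285, 151], [283, 161], [375, 177], [376, 167]] [[703.0, 182.0], [663.0, 188.0], [604.0, -164.0], [643.0, -168.0]]
side blue quad [[58, 0], [48, 3], [59, 9], [56, 15], [43, 11], [42, 2], [35, 0], [38, 5], [31, 8], [38, 7], [38, 13], [35, 9], [30, 16], [14, 15], [11, 27], [0, 14], [0, 207], [92, 72]] [[1922.0, -1492.0], [1960.0, -1455.0], [1868.0, -1380.0], [1854.0, -1309.0], [1943.0, -1357.0], [1999.0, -1468.0], [2049.0, -1494.0], [2003.0, -1431.0], [2023.0, -1395.0], [1991.0, -1406.0], [1958.0, -1334.0], [1996.0, -1382.0], [1983.0, -1300.0], [2072.0, -1313.0], [2021.0, -1181.0], [2152.0, -1326.0], [1465.0, -27.0], [1466.0, -767.0]]
front edge x= [1.75693884e-01 6.30359237e+02] yaw -9.964816186312508
back top [1.75840061e-01 6.72307571e+02]Traceback (most recent call last):
  File "<stdin>", line 16, in <module>
    return umr_maximum(a, axis, None, out, keepdims, initial, where)
ValueError: zero-size array to reduction operation maximum which has no identity
```

```bash
python3 - <<'E'
from h import *
ft=grab("top");fs=grab("side")
m=cv2.inRange(hsv(fs),(103,150,90),(120,255,255)); m[:160]=0;m[:,:240]=0
rows=np.arange(185,258); r=[np.where(m[y,:320])[0].max()+.5+240*0 for y in rows]
for z in(112,120):
    P=onz(fs,np.c_[r,rows],z); a2=np.polyfit(P[:,1],P[:,0],1); print("side front",z,a2,"yaw",-np.degrees(np.arctan(a2[0])))
print("ledge ends",onz(ft,[[283.5,161],[375.5,177.8]],112).round(1).tolist())
print("sill near top",onz(ft,[[258.9,197.8],[389,220.6]],12).round(1).tolist(),"side",onz(fs,[[180+355/2.727,120+566/2.727],[180+428/2.727,120+170/2.727]],12).round(1).tolist())
print("tray rim near L/R",onz(ft,[[190+303/2.759,80+316/2.759],[190+440/2.759,80+340/2.759]],52).round(1).tolist(),"side",onz(fs,[[180+348/2.727,120+403/2.727],[180+378/2.727,120+243/2.727]],52).round(1).tolist())
H=hsv(ft)
# jar/carton marks
for n,lo,hi,z in(("green",(60,60,60),(85,255,200),55),("orange",(5,180,150),(18,255,255),55)):
    mm=cv2.inRange(H,lo,hi); mm[:,:300]=0;mm[:,360:]=0;mm[:165]=0;mm[205:]=0
    k,l,st,ce=cv2.connectedComponentsWithStats(mm)
    for i in range(1,k):
        if st[i,4]>8: print(n,st[i],onz(ft,ce[i],z).round(0))
E
```

```text
side front 112 [1.73225287e-01 6.30713206e+02] yaw -9.827553838443137
side front 120 [1.73225287e-01 6.28603387e+02] yaw -9.827553838443075
ledge ends [[664.0, 187.0, 112.0], [601.4, -166.2, 112.0]]
sill near top [[536.1, 294.3, 12.0], [448.9, -229.9, 12.0]] side [[539.0, 302.1, 12.0], [449.6, -219.9, 12.0]]
tray rim near L/R [[544.2, 126.0, 52.0], [511.4, -69.9, 52.0]] side [[546.8, 146.0, 52.0], [514.6, -66.5, 52.0]]
green [308 171   5  22  57] [[596.  86.  55.]]
orange [323 178   5  15  36] [[584.  28.  55.]]
```

```bash
cat >> h.py <<'E'
psi=-9.9
Hx=np.array([np.cos(np.radians(psi)),np.sin(np.radians(psi)),0]);Hy=np.array([-Hx[1],Hx[0],0]);Z=np.array([0,0,1.])
LE=np.array([632.7,10.4,112.])
def Rt(tilt): # tilt = degrees below horizontal, camera up
    t=np.radians(tilt); z=np.cos(t)*Hx-np.sin(t)*Z; x=-Hy; return np.c_[x,np.cross(z,x),z]
def at(hx,hy,z): p=LE+hx*Hx+hy*Hy; p[2]=z; return p   # hx rel ledge front edge
def pose():
    s=env.state(); return np.array(s["ee_pos"]),Ro.from_euler('xyz',s["ee_rot"],degrees=True).as_matrix(),s
def loc(s=None):
    p,R,s=pose(); d=p-LE; f=np.array(s["force"])
    z=R[:,2]; print("t",round(s["time_s"],2),"hatch rel ledge x,y,z",np.round([d@Hx,d@Hy,p[2]],2),"tilt",np.degrees(-np.arcsin(z[2])).round(1),"jawtilt",np.degrees(np.arcsin(R[2,0])).round(1),"yaw err",np.degrees(np.arctan2(z@Hy,z@Hx)).round(1),"F hatch",np.round([f@Hx,f@Hy,f[2]],2),"q",np.round(s["qpos"],1),"w",round(s["gripper_width"],1))
def plan(P,R,n,claw,dec=1,p0=None,R0=None):
    if p0 is None: p0,R0,_=pose()
    rv=(Ro.from_matrix(R0.T@R)).as_rotvec()
    Rc=R0;pc=p0
    for k in range(n):
        Rn=R0@Ro.from_rotvec(rv*(k+1)/n).as_matrix(); pn=p0+(P-p0)*(k+1)/n
        print([np.degrees(Ro.from_matrix(Rc.T@Rn).as_rotvec()).round(1).tolist(),(Rc.T@(pn-pc)).round(dec).tolist(),claw],",")
        Rc=Rn;pc=pn
E
python3 - <<'E'
from h import *
loc(); plan(at(-150,0,215),Rt(90),20,0)
E
```

```text
t 0.45 hatch rel ledge x,y,z [-483.72  439.19  213.9 ] tilt 90.0 jawtilt -0.0 yaw err -114.0 F hatch [-0.4   0.04 -0.47] q [65.1 18.3 89.6  0.  72.  -1.1] w 91.1
[[0.0, 0.0, 8.3], [-17.3, 21.5, -0.1], 0] ,
[[0.0, 0.0, 8.3], [-14.0, 23.7, -0.1], 0] ,
[[0.0, 0.0, 8.3], [-10.5, 25.5, -0.1], 0] ,
[[0.0, 0.0, 8.3], [-6.7, 26.8, -0.1], 0] ,
[[0.0, 0.0, 8.3], [-2.7, 27.4, -0.1], 0] ,
[[0.0, 0.0, 8.3], [1.3, 27.6, -0.1], 0] ,
[[0.0, 0.0, 8.3], [5.2, 27.1, -0.1], 0] ,
[[0.0, 0.0, 8.3], [9.1, 26.0, -0.1], 0] ,
[[0.0, 0.0, 8.3], [12.8, 24.5, -0.1], 0] ,
[[0.0, 0.0, 8.3], [16.2, 22.4, -0.1], 0] ,
[[0.0, 0.0, 8.3], [19.2, 19.8, -0.1], 0] ,
[[0.0, 0.0, 8.3], [21.9, 16.8, -0.1], 0] ,
[[0.0, 0.0, 8.3], [24.1, 13.5, -0.1], 0] ,
[[0.0, 0.0, 8.3], [25.8, 9.8, -0.1], 0] ,
[[0.0, 0.0, 8.3], [26.9, 6.0, -0.1], 0] ,
[[0.0, 0.0, 8.3], [27.5, 2.1, -0.1], 0] ,
[[0.0, 0.0, 8.3], [27.5, -1.9, -0.1], 0] ,
[[0.0, 0.0, 8.3], [26.9, -5.9, -0.1], 0] ,
[[0.0, 0.0, 8.3], [25.8, -9.7, -0.1], 0] ,
[[0.0, 0.0, 8.3], [24.1, -13.3, -0.1], 0] ,
```

Request:
{"op": "servo_tool", "data": {
  "plan": [
    [[0, 0, 8.3], [-17, 21.5, 0], 0],
    [[0, 0, 8.3], [-14, 23.5, 0], 0],
    [[0, 0, 8.3], [-10.5, 25.5, 0], 0],
    [[0, 0, 8.3], [-6.5, 27, 0], 0],
    [[0, 0, 8.3], [-2.5, 27.5, 0], 0],
    [[0, 0, 8.3], [1.5, 27.5, 0], 0],
    [[0, 0, 8.3], [5, 27, 0], 0],
    [[0, 0, 8.3], [9, 26, 0], 0],
    [[0, 0, 8.3], [13, 24.5, 0], 0],
    [[0, 0, 8.3], [16, 22.5, 0], 0]
  ],
  "squeeze": 10
}}

```text
time_s: 1.7
ee_pos: [356.9, 273.4, 214.2]
ee_rot: [-179.9, -0.1, -19.3]
force: [0.5, 0.2, -0.2]
gripper_width: 0.3
```

```bash
python3 - <<'E'
from h import *
loc(); plan(at(-150,0,215),Rt(90),10,0)
E
```

```text
t 1.7 hatch rel ledge x,y,z [-316.9   211.62  214.22] tilt 89.8 jawtilt 0.1 yaw err 51.4 F hatch [ 0.48  0.27 -0.19] q [ 36.    6.8 104.9   0.   68.1  55.3] w 0.3
[[-0.0, 0.0, 8.1], [19.9, 18.1, -0.1], 0] ,
[[-0.0, 0.0, 8.1], [22.3, 15.2, -0.1], 0] ,
[[-0.0, 0.0, 8.1], [24.2, 11.9, -0.1], 0] ,
[[-0.0, 0.0, 8.1], [25.6, 8.4, -0.1], 0] ,
[[-0.0, 0.0, 8.1], [26.5, 4.7, -0.1], 0] ,
[[-0.0, 0.0, 8.1], [26.9, 1.0, -0.1], 0] ,
[[-0.0, 0.0, 8.1], [26.8, -2.8, -0.1], 0] ,
[[-0.0, 0.0, 8.1], [26.1, -6.6, -0.1], 0] ,
[[-0.0, 0.0, 8.1], [25.0, -10.2, -0.1], 0] ,
[[-0.0, 0.0, 8.1], [23.3, -13.6, -0.1], 0] ,
```

Request:
{"op": "servo_tool", "data": {
  "plan": [
    [[0, 0, 8.1], [20, 18, 0], 0],
    [[0, 0, 8.1], [22.5, 15, 0], 0],
    [[0, 0, 8.1], [24, 12, 0], 0],
    [[0, 0, 8.1], [25.5, 8.5, 0], 0],
    [[0, 0, 8.1], [26.5, 5, 0], 0],
    [[0, 0, 8.1], [27, 1, 0], 0],
    [[0, 0, 8.1], [27, -3, 0], 0],
    [[0, 0, 8.1], [26, -6.5, 0], 0],
    [[0, 0, 8.1], [25, -10, 0], 0],
    [[0, 0, 8.1], [23.5, -13.5, 0], 0]
  ]
}}

```text
time_s: 2.95
ee_pos: [482.4, 24.4, 215.7]
ee_rot: [-179.7, 0.3, -103.1]
force: [-0.3, 0.6, -0.1]
gripper_width: 0.8
```

```bash
python3 - <<'E'
from h import *
loc(); plan(at(-120,0,140),Rt(45),10,0)
E
```

```text
t 2.95 hatch rel ledge x,y,z [-150.51  -12.03  215.67] tilt 89.6 jawtilt -0.3 yaw err 38.9 F hatch [-0.42  0.5  -0.11] q [  1.4   9.7 101.2   0.2  68.8 104.4] w 0.8
[[4.5, -0.1, -0.3], [-1.3, -2.9, 7.6], 0] ,
[[4.5, -0.1, -0.3], [-1.3, -2.3, 7.8], 0] ,
[[4.5, -0.1, -0.3], [-1.3, -1.7, 8.0], 0] ,
[[4.5, -0.1, -0.3], [-1.3, -1.1, 8.1], 0] ,
[[4.5, -0.1, -0.3], [-1.2, -0.5, 8.1], 0] ,
[[4.5, -0.1, -0.3], [-1.2, 0.1, 8.2], 0] ,
[[4.5, -0.1, -0.3], [-1.2, 0.8, 8.1], 0] ,
[[4.5, -0.1, -0.3], [-1.2, 1.4, 8.0], 0] ,
[[4.5, -0.1, -0.3], [-1.2, 2.0, 7.9], 0] ,
[[4.5, -0.1, -0.3], [-1.2, 2.6, 7.7], 0] ,
```

Request:
{"op": "servo_tool", "data": {
  "plan": [
    [[4.5, 0, -0.3], [-1.3, -3, 7.6], 0],
    [[4.5, 0, -0.3], [-1.3, -2.3, 7.8], 0],
    [[4.5, 0, -0.3], [-1.3, -1.7, 8], 0],
    [[4.5, 0, -0.3], [-1.3, -1.1, 8], 0],
    [[4.5, 0, -0.3], [-1.3, -0.5, 8], 0],
    [[4.5, 0, -0.3], [-1.3, 0, 8], 0],
    [[4.5, 0, -0.3], [-1.2, 0.8, 8], 0],
    [[4.5, 0, -0.3], [-1.2, 1.4, 8], 0],
    [[4.5, 0, -0.3], [-1.2, 2, 8], 0],
    [[4.5, 0, -0.3], [-1.2, 2.6, 7.7], 0]
  ]
}}

```text
time_s: 4.2
ee_pos: [520.0, 0.0, 184.6]
ee_rot: [-137.5, 1.0, -97.5]
force: [0.9, -0.3, -0.2]
gripper_width: 0.3
```

```bash
python3 - <<'E'
from h import *
loc()
from scipy.optimize import least_squares
p,R,s=pose(); r=np.hypot(*p[:2])
D=[([18.35,89.7,72.04],(231.6**2+526**2)**.5,213.5),([6.8,104.9,68.1],(356.9**2+273.4**2)**.5,214.2),([9.7,101.2,68.8],(482.4**2+24.4**2)**.5,215.7),(list(np.r_[s["qpos"][1:3],s["qpos"][4]]),r,p[2])]
def fk(x,q):
    z0,L2,L3,Lt=x; a,b,c=np.radians(np.cumsum(q)); return np.array([L2*np.sin(a)+L3*np.sin(b)+Lt*np.sin(c),z0+L2*np.cos(a)+L3*np.cos(b)+Lt*np.cos(c)])
o=least_squares(lambda x:np.concatenate([fk(x,q)-[r,z] for q,r,z in D]),[200,400,400,200]); print(o.x,o.fun.round(1))
E
```

```text
t 4.2 hatch rel ledge x,y,z [-109.21  -29.61  184.58] tilt 47.5 jawtilt -1.0 yaw err 3.4 F hatch [ 0.96 -0.1  -0.15] q [  2.7   0.5 131.9 -48.6   8.3 146.5] w 0.3
[ 87.56797868 632.45422883 398.40519875 351.08181327] [ 2.6 -0.2 -3.3  3.  -2.4  2.1  1.8 -4.9]
```

```bash
cat > kin.py <<'E'
from h import *
from scipy.optimize import least_squares
D=[([65.0864,18.3515,89.7072,0,72.0416,-1.147],[231.54,525.77,213.1]),([36.0,6.8,104.9,0,68.1,55.3],[356.9,273.4,214.2]),([1.4,9.7,101.2,.2,68.8,104.4],[482.4,24.4,215.7]),([2.7,.5,131.9,-48.6,8.3,146.5],[520,0,184.6])]
E_=lambda s,*a:Ro.from_euler(s,a,degrees=True).as_matrix()
def fko(q): return E_('z',q[0])@E_('y',q[1]+q[2])@E_('z',q[3])@E_('y',q[4])@E_('z',q[5]+180)
def fkp(x,q):
    z0,a1,L2,a3,L3,Lt=x
    R1=E_('z',q[0]);R2=R1@E_('y',q[1]);R3=R1@E_('y',q[1]+q[2])
    return R1@[a1,0,z0]+R2@[0,0,L2]+R3@[a3,0,L3]+fko(q)@[0,0,Lt]
def fit(D): 
    return least_squares(lambda x:np.concatenate([fkp(x,q)-p for q,p in D]+[(x-np.array([180,0,400,0,400,200]))*.003]),[180,0,400,0,400,200])
E
python3 - <<'E'
from kin import *
p,R,s=pose(); print(s["qpos"]); print(np.degrees(Ro.from_matrix(R.T@fko(s["qpos"])).magnitude()))
o=fit(D);print(o.x.round(0),o.fun.round(1)[:12])
E
```

```text
[  2.71567115   0.47090956 131.94825253 -48.58278604   8.25224328
 146.50571318]
[4.51389371e-14]Traceback (most recent call last):
  File "<stdin>", line 3, in <module>
  File "kin.py", line 11, in fit
    return least_squares(lambda x:np.concatenate([fkp(x,q)-p for q,p in D]+[(x-np.array([180,0,400,0,400,200]))*.003]),[180,0,400,0,400,200])
    return func(*args, **kwargs)
    vector_fun = VectorFunction(
        fun_wrapped,
    ...<6 lines>...
        workers=workers
    )
    self._update_fun()
    ~~~~~~~~~~~~~~~~^^
    self.f = self.fun_wrapped(xp_copy(self.x))
             ~~~~~~~~~~~~~~~~^^^^^^^^^^^^^^^^^
    return np.atleast_1d(self.fun(x))
                         ~~~~~~~~^^^
    return self.f(x, *self.args, **self.kwargs)
           ~~~~~~^^^^^^^^^^^^^^^^^^^^^^^^^^^^^^
  File "kin.py", line 11, in <lambda>
    return least_squares(lambda x:np.concatenate([fkp(x,q)-p for q,p in D]+[(x-np.array([180,0,400,0,400,200]))*.003]),[180,0,400,0,400,200])
                                  ~~~~~~~~~~~~~~^^^^^^^^^^^^^^^^^^^^^^^^^^^^^^^^^^^^^^^^^^^^^^^^^^^^^^^^^^^^^^^^^^^^^^
ValueError: all the input arrays must have same number of dimensions, but the array at index 0 has 2 dimension(s) and the array at index 4 has 1 dimension(s)
```

```bash
sed -i "s/E_=lambda s,\*a:Ro.from_euler(s,a,degrees=True).as_matrix()/E_=lambda s,a:Ro.from_euler(s,a,degrees=True).as_matrix()/" kin.py
python3 - <<'E'
from kin import *
p,R,s=pose(); D[3]=(s["qpos"],p)
o=fit(D);print(o.x.round(1),o.fun.round(1)[:12])
E
```

```text
[-92.4  68.9 620.4 -71.1 302.6 260.8] [ 10.   -5.7  -3.6   7.7  -8.5   2.9   0.3 -11.8   1.2  -0.1  -3.5  -0.5]
```

```bash
python3 - <<'E'
s=open('kin.py').read()
s=s.replace("z0,a1,L2,a3,L3,Lt=x","z0,a1,L2,a3,L3,Lt,b=x").replace("R3@[a3,0,L3]","R3@[a3,b,L3]").replace("400,0,400,200]","400,0,400,200,12]")
open('kin.py','w').write(s)
E
python3 - <<'E'
from kin import *
p,R,s=pose(); D[3]=(s["qpos"],p)
o=fit(D);print(o.x.round(1),o.fun.round(1)[:12])
E
```

```text
[1.467e+02 4.000e-01 5.889e+02 2.800e+01 4.186e+02 3.363e+02 1.150e+01] [ 0.   0.1 -0.   0.3  0.3  0.3 -0.5 -0.  -0.2 -0.  -0.1 -0. ]
```

```bash
cat >> kin.py <<'E'
X=np.array([146.7,.4,588.9,28.0,418.6,336.3,11.5])
lo=np.array([-177.97,-48.28,12.27,-77.06,2.81,-146.56]);hi=np.array([177.97,115.42,149.76,257.06,150.46,146.56])
def ik(P,R,q0):
    f=lambda q:np.r_[(fkp(X,q)-P),np.degrees(Ro.from_matrix(R.T@fko(q)).as_rotvec())*5]
    o=least_squares(f,np.clip(q0,lo+.1,hi-.1),bounds=(lo,hi),x_scale=10.);return o.x,np.abs(o.fun).max()
E
python3 - <<'E'
from kin import *
p,R,s=pose(); o=fit(D[:3]+[(s["qpos"],p)]); print(o.x.round(1).tolist())
for t in(15,20,25,30,40):
  for nm,P in(("front",at(-110,0,120)),("ledge",at(20,0,90)),("up",at(20,0,210)),("tray0",at(-120,0,40)),("trayend",at(10,0,40))):
    q,e=ik(P,Rt(t),[0,5,130,180,20,-80]); q2,e2=ik(P,Rt(t),[0,5,110,0,20,100]); print(t,nm,q.round(0),round(e,1),"|",q2.round(0),round(e2,1))
E
```

```text
[146.7, 0.4, 588.9, 28.0, 418.6, 336.3, 11.5]
15 front [ 24.  30. 150. 219.  71. -91.] 24.8 | [  1.  -1. 133. -51.   3. 147.] 146.6
15 ledge [  9.  41. 142. 198.  77. -89.] 0.0 | [ -0.  16. 119. -52.   3. 147.] 157.0
15 up [  9.  21. 138. 202.  55. -98.] 0.0 | [ -0.   7. 119. -52.   3. 147.] 113.0
15 tray0 [ 29.  51. 150. 224.  88. -77.] 35.9 | [  2.   6. 133. -50.   3. 147.] 180.5
15 trayend [  9.  49. 143. 199.  87. -86.] 0.0 | [ -0.  19. 119. -51.   3. 147.] 175.8
20 front [ 21.  25. 150. 215.  63. -94.] 16.6 | [  2.   1. 133. -50.   3. 147.] 127.6
20 ledge [  8.  36. 140. 199.  66. -91.] 0.0 | [ -0.  16. 119. -51.   3. 147.] 136.2
20 up [   8.   17.  135.  205.   44. -102.] 0.0 | [ -0.   7. 119. -52.   3. 147.] 92.3
20 tray0 [ 26.  43. 150. 219.  76. -84.] 31.2 | [  2.   7. 133. -50.   3. 147.] 161.5
20 trayend [  9.  44. 142. 198.  76. -88.] 0.0 | [  0.  20. 119. -51.   3. 147.] 155.0
25 front [ 18.  22. 150. 212.  56. -95.] 8.1 | [  2.   2. 133. -50.   3. 147.] 108.5
25 ledge [  8.  32. 138. 200.  55. -94.] 0.0 | [ -0.  17. 119. -51.   3. 147.] 115.4
25 up [   8.   15.  132.  2
[... 397 characters left out ...]
4.7
30 up [   7.   13.  129.  217.   25. -116.] 0.0 | [ -0.   8. 120. -51.   3. 147.] 50.9
30 tray0 [ 19.  32. 150. 210.  59. -90.] 15.7 | [  2.  10. 133. -49.   3. 147.] 123.4
30 trayend [  8.  35. 138. 199.  54. -92.] 0.0 | [  0.  21. 120. -50.   3. 147.] 113.5
40 front [  13.   12.  142.  221.   27. -112.] 0.0 | [  2.   5. 133. -48.   3. 147.] 51.2
40 ledge [   6.   23.  129.  210.   24. -108.] 0.0 | [  0.  19. 120. -50.   3. 147.] 53.2
40 up [   5.   11.  123.  247.   12. -147.] 8.3 | [  3.  10. 118. -49.   9. 147.] 17.8
40 tray0 [ 14.  26. 148. 206.  45. -93.] 0.0 | [  2.  12. 133. -48.   3. 147.] 85.0
40 trayend [  6.  29. 132. 203.  32. -99.] 0.0 | [  0.  22. 120. -49.   3. 147.] 72.0
```

```bash
cat >> kin.py <<'E'
def jplan(qs,claw=0):
    pc,Rc,_=pose()
    off=pc-fkp(X,qs[0])
    for a,b in zip(qs[:-1],qs[1:]):
        Ra,Rb=fko(a),fko(b)
        print([np.degrees(Ro.from_matrix(Ra.T@Rb).as_rotvec()).round(1).tolist(),(Ra.T@(fkp(X,b)-fkp(X,a))).round(1).tolist(),claw],",")
E
python3 - <<'E'
from kin import *
q0=np.array(env.state()["qpos"]); q1=q0.copy(); q1[3:]=[76,13,22]
qs=[q0+(q1-q0)*k/10 for k in range(11)]
jplan(qs)
for q in qs[::2]: print(fkp(X,q).round(0))
E
```

```text
[[-1.7, -0.8, -0.1], [-4.7, 10.1, -0.2], 0] ,
[[-1.6, -1.2, -0.1], [-7.3, 9.2, -0.2], 0] ,
[[-1.3, -1.6, -0.2], [-9.6, 7.6, -0.2], 0] ,
[[-0.9, -2.0, -0.2], [-11.6, 5.5, -0.2], 0] ,
[[-0.5, -2.2, -0.2], [-13.1, 2.9, -0.3], 0] ,
[[0.0, -2.4, -0.2], [-14.0, -0.1, -0.3], 0] ,
[[0.6, -2.4, -0.2], [-14.2, -3.4, -0.3], 0] ,
[[1.1, -2.3, -0.3], [-13.6, -6.7, -0.3], 0] ,
[[1.7, -2.1, -0.3], [-12.2, -9.9, -0.4], 0] ,
[[2.2, -1.7, -0.3], [-10.1, -12.9, -0.4], 0] ,
[520.  -0. 184.]
[507.  14. 172.]
[499.  36. 165.]
[497.  64. 167.]
[505.  90. 178.]
[520. 110. 198.]
```

Request:
{"op": "servo_tool", "data": {
  "plan": [
    [[-1.7, -0.8, -0.1], [-4.7, 10, 0], 0],
    [[-1.6, -1.2, -0.1], [-7.3, 9.2, 0], 0],
    [[-1.3, -1.6, -0.2], [-9.6, 7.6, 0], 0],
    [[-0.9, -2.0, -0.2], [-11.6, 5.5, 0], 0],
    [[-0.5, -2.2, -0.2], [-13, 3, 0], 0],
    [[0, -2.4, -0.2], [-14, 0, 0], 0],
    [[0.6, -2.4, -0.2], [-14, -3.4, 0], 0],
    [[1.1, -2.3, -0.3], [-13.6, -6.7, 0], 0],
    [[1.7, -2.1, -0.3], [-12.2, -10, 0], 0],
    [[2.2, -1.7, -0.3], [-10, -13, 0], 0]
  ]
}}

```text
time_s: 5.45
ee_pos: [520.8, 111.7, 198.5]
ee_rot: [-135.8, 14.6, -83.6]
force: [-0.1, 0.0, -0.1]
gripper_width: 0.5
```

```bash
python3 - <<'E'
from kin import *
loc()
p,R,s=pose(); print(fkp(X,s["qpos"])-p)
for P,t in((at(-60,0,170),30),(at(-60,0,100),30),(at(-60,0,92),25),(at(-40,0,92),20),(at(-50,0,150),35)):
    print(t,[a.round(0) if i==0 else a for i,a in enumerate(ik(P,Rt(t),[5,10,130,200,30,-100]))])
E
```

```text
t 5.45 hatch rel ledge x,y,z [-127.68   80.54  198.5 ] tilt 44.0 jawtilt -14.6 yaw err 30.9 F hatch [-0.08  0.03 -0.1 ] q [  2.7   0.6 132.   77.7  13.4  20.2] w 0.5
[ 0.08540755  0.14849216 -0.08738254]
30 [array([  12.,   12.,  140.,  213.,   35., -107.]), np.float64(2.2737367544323206e-13)]
30 [array([ 12.,  24., 145., 205.,  50., -95.]), np.float64(2.2737367544323206e-13)]
25 [array([ 13.,  31., 148., 203.,  64., -91.]), np.float64(2.2737367544323206e-13)]
20 [array([ 12.,  36., 148., 201.,  74., -88.]), np.float64(9.947598300641403e-14)]
35 [array([  10.,   13.,  137.,  216.,   28., -111.]), np.float64(2.2382096176443156e-12)]
```

```bash
python3 - <<'E'
from kin import *
q0=np.array(env.state()["qpos"]); q1,_=ik(at(-70,0,165),Rt(32),[5,10,130,200,30,-100]);print(q1.round(1))
qs=[q0+(q1-q0)*k/10 for k in range(11)]
jplan(qs)
for q in qs[::2]:
  d=fkp(X,q)-LE; print((d@Hx).round(0),(d@Hy).round(0),fkp(X,q)[2].round(0),fko(q)[:,2].round(2))
E
```

```text
[  11.9   11.3  140.1  215.8   32.6 -109.2]
[[0.8, -3.0, 0.3], [-20.0, 1.9, 7.7], 0] ,
[[1.8, -2.3, 0.2], [-15.3, -3.5, 7.4], 0] ,
[[2.5, -1.3, 0.1], [-9.0, -7.5, 6.9], 0] ,
[[3.0, -0.0, 0.0], [-1.5, -10.0, 6.2], 0] ,
[[3.2, 1.4, -0.2], [6.7, -10.4, 5.2], 0] ,
[[2.9, 2.9, -0.5], [15.0, -8.7, 4.1], 0] ,
[[2.3, 4.3, -0.8], [22.9, -4.8, 2.8], 0] ,
[[1.3, 5.5, -1.2], [29.7, 1.0, 1.5], 0] ,
[[-0.0, 6.5, -1.6], [35.0, 8.5, 0.1], 0] ,
[[-1.6, 7.1, -2.1], [38.4, 17.2, -1.1], 0] ,
-128.0 81.0 198.0 [ 0.67  0.26 -0.69]
-127.0 119.0 199.0 [ 0.69  0.34 -0.64]
-110.0 134.0 207.0 [ 0.75  0.35 -0.56]
-84.0 118.0 209.0 [ 0.83  0.26 -0.5 ]
-65.0 71.0 196.0 [ 0.87  0.09 -0.49]
-70.0 0.0 165.0 [ 0.84 -0.15 -0.53]
```

Request:
{"op": "servo_tool", "data": {
  "plan": [
    [[0.8, -3, 0.3], [-20, 2, 7.7], 0],
    [[1.8, -2.3, 0.2], [-15.3, -3.5, 7.4], 0],
    [[2.5, -1.3, 0.1], [-9, -7.5, 7], 0],
    [[3, 0, 0], [-1.5, -10, 6.2], 0],
    [[3.2, 1.4, -0.2], [6.7, -10.4, 5.2], 0],
    [[2.9, 2.9, -0.5], [15, -8.7, 4], 0],
    [[2.3, 4.3, -0.8], [23, -4.8, 2.8], 0],
    [[1.3, 5.5, -1.2], [29.7, 1, 1.5], 0],
    [[0, 6.5, -1.6], [35, 8.5, 0], 0],
    [[-1.6, 7.1, -2.1], [38.4, 17, -1], 0]
  ]
}}

```text
time_s: 6.7
ee_pos: [566.9, 17.9, 169.9]
ee_rot: [-121.1, -0.5, -100.8]
force: [0.6, 0.7, 0.4]
gripper_width: 0.5
```

```bash
python3 - <<'E'
from kin import *
loc()
grab("wrist","w1"); grab("side","s2")
q,e=ik(at(-50,0,88),Rt(22),env.state()["qpos"]); print(q.round(0),e)
plan(at(-50,0,88),Rt(22),10,0)
E
```

```text
t 6.7 hatch rel ledge x,y,z [-66.1   -3.93 169.89] tilt 31.1 jawtilt 0.5 yaw err -1.2 F hatch [0.48 0.77 0.39] q [  12.2   11.2  140.   217.5   33.8 -110.5] w 0.5
[ 12.  35. 148. 202.  71. -89.] 1.8474111129762605e-13
[[0.9, -0.1, -0.0], [-0.4, 6.0, 5.6], 0] ,
[[0.9, -0.1, -0.0], [-0.4, 6.1, 5.5], 0] ,
[[0.9, -0.1, -0.0], [-0.4, 6.2, 5.4], 0] ,
[[0.9, -0.1, -0.0], [-0.4, 6.3, 5.3], 0] ,
[[0.9, -0.1, -0.0], [-0.3, 6.4, 5.2], 0] ,
[[0.9, -0.1, -0.0], [-0.3, 6.4, 5.1], 0] ,
[[0.9, -0.1, -0.0], [-0.3, 6.5, 5.0], 0] ,
[[0.9, -0.1, -0.0], [-0.3, 6.6, 4.9], 0] ,
[[0.9, -0.1, -0.0], [-0.3, 6.7, 4.8], 0] ,
[[0.9, -0.1, -0.0], [-0.3, 6.8, 4.7], 0] ,
```

View pics/w1.png

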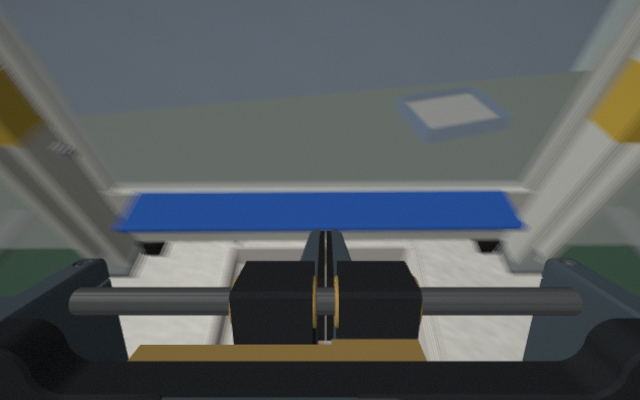

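View pics/s2.png

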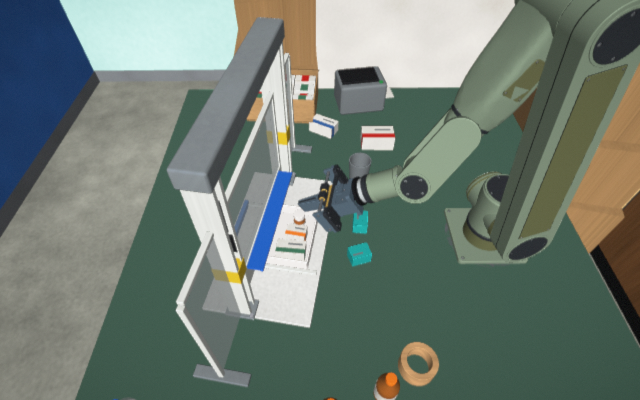

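```bash
python3 - <<'E'
from kin import *
f=grab("top","t2"); print(onz(f,[[395,238]],50),onz(f,[[311,233],[342,237]],30))
p,R,s=pose(); q,_=ik(at(20,0,85),Rt(20),s["qpos"]); print(q.round(0),"wc",(at(20,0,85)-336*Rt(20)[:,2]).round(0), "body start",(at(20,0,85)-79*Rt(20)[:,2]).round(0))
E
```

```text
[[ 377.18827727 -246.74818294   50.        ]] [[394.73747141  80.26684629  30.        ]
 [380.2974477  -41.84834764  30.        ]]
[  8.  37. 140. 199.  67. -91.] wc [341.  61. 200.] body start [579.  20. 112.]
```

View pics/t2.png

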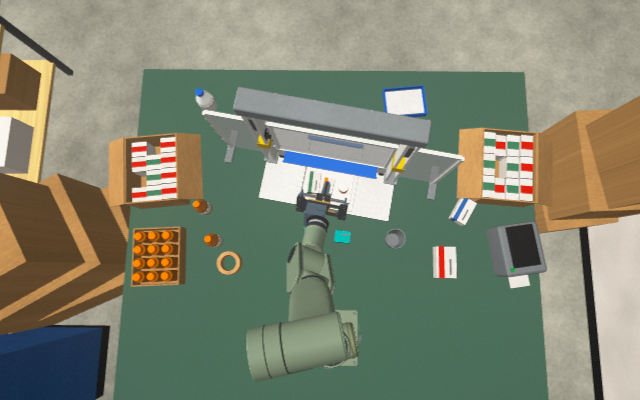

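Request:
{"op": "servo_tool", "data": {
  "plan": [
    [[0.9, 0, 0], [-0.4, 6, 5.6], 0],
    [[0.9, 0, 0], [-0.4, 6, 5.5], 0],
    [[0.9, 0, 0], [-0.4, 6.2, 5.4], 0],
    [[0.9, 0, 0], [-0.4, 6.3, 5.3], 0],
    [[0.9, 0, 0], [-0.3, 6.4, 5.2], 0],
    [[0.9, 0, 0], [-0.3, 6.4, 5.1], 0],
    [[0.9, 0, 0], [-0.3, 6.5, 5], 0],
    [[0.9, 0, 0], [-0.3, 6.6, 4.9], 0],
    [[0.9, 0, 0], [-0.3, 6.7, 4.8], 0],
    [[0.9, 0, 0], [-0.3, 6.8, 4.7], 0]
  ]
}}

```text
time_s: 8.1
ee_pos: [598.0, 36.5, 99.6]
ee_rot: [-110.3, 2.1, -98.6]
force: [0.2, 0.2, 0.4]
gripper_width: 0.8
```

```bash
python3 - <<'E'
from kin import *
loc()
plan(at(22,0,82),Rt(20),10,0)
f=grab("wrist","w2")
fs=grab("side");p=fs["pixels"][140:300,220:420];cv2.imwrite("pics/s3.png",cv2.resize(p,None,fx=3.7,fy=3.7,interpolation=cv2.INTER_CUBIC)[:,:,::-1])
E
```

```text
t 8.1 hatch rel ledge x,y,z [-38.65  19.71  99.61] tilt 20.3 jawtilt -2.1 yaw err 2.1 F hatch [0.17 0.22 0.35] q [ 13.3  33.7 147.2 201.   70.5 -87.5] w 0.8
[[0.0, 0.2, -0.1], [2.2, -0.5, 6.2], 0] ,
[[0.0, 0.2, -0.1], [2.2, -0.5, 6.2], 0] ,
[[0.0, 0.2, -0.1], [2.1, -0.5, 6.2], 0] ,
[[0.0, 0.2, -0.1], [2.1, -0.5, 6.3], 0] ,
[[0.0, 0.2, -0.1], [2.1, -0.5, 6.3], 0] ,
[[0.0, 0.2, -0.1], [2.1, -0.5, 6.3], 0] ,
[[0.0, 0.2, -0.1], [2.1, -0.5, 6.3], 0] ,
[[0.0, 0.2, -0.1], [2.0, -0.4, 6.3], 0] ,
[[0.0, 0.2, -0.1], [2.0, -0.4, 6.3], 0] ,
[[0.0, 0.2, -0.1], [2.0, -0.4, 6.3], 0] ,
```

View pics/s3.png

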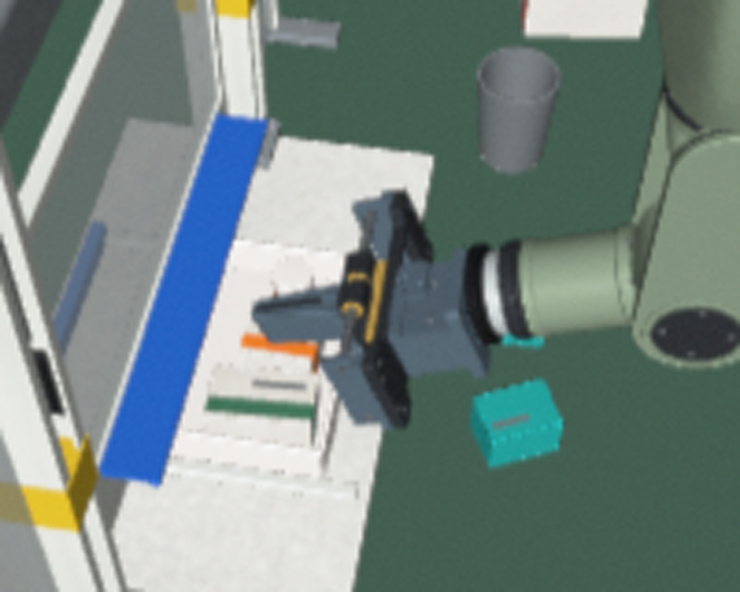

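View pics/w2.png

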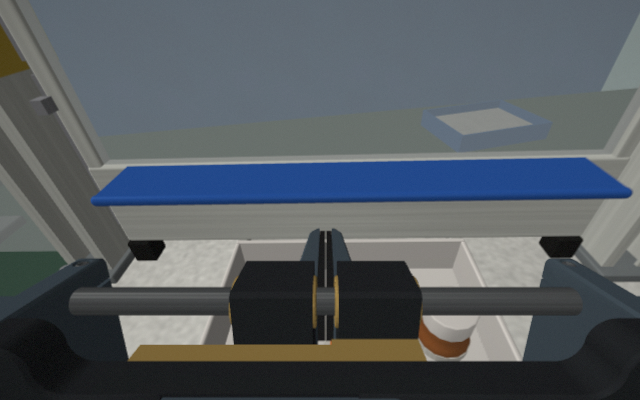

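Request:
{"op": "servo_tool", "data": {
  "plan": [
    [[0, 0.5, -0.2], [5, 4.3, 1.5], 0],
    [[0, 0.5, -0.2], [5, 4.3, 1.5], 0],
    [[0, 0.5, -0.2], [5, 4.3, 1.5], 0],
    [[0, 0.5, -0.2], [5, 4.3, 1.5], 0],
    [[0, 0, 0], [0, -3.4, 9.4], 0],
    [[0, 0, 0], [0, -3.4, 9.4], 0],
    [[0, 0, 0], [0, -3.4, 9.4], 0],
    [[0, 0, 0], [0, -3.4, 9.4], 0],
    [[0, 0, 0], [0, -3.4, 9.4], 0],
    [[0, 0, 0], [0, -3.4, 9.4], 0]
  ]
}}

```text
time_s: 9.45
ee_pos: [658.5, 5.7, 80.5]
ee_rot: [-110.3, 0.7, -100.1]
force: [-0.9, -0.4, 0.4]
gripper_width: 0.6
```

```bash
python3 - <<'E'
from kin import *
loc()
E
```

```text
t 9.45 hatch rel ledge x,y,z [26.24 -0.23 80.47] tilt 20.3 jawtilt -0.7 yaw err 0.0 F hatch [-0.77 -0.57  0.39] q [  7.9  36.7 139.9 198.2  66.5 -90.4] w 0.6
```

Request:
{"op": "servo_tool", "data": {
  "plan": [
    [[0, 0, 0], [0, -1.9, -0.7], 0],
    [[0, 0, 0], [0, -1.9, -0.7], 0],
    [[0, 0, 0], [0, -1.9, -0.7], 0],
    [[0, 0, 0], [0, -1.9, -0.7], 0],
    [[0, 0, 0], [0, -1.9, -0.7], 0],
    [[0, 0, 0], [0, -1.9, -0.7], 0],
    [[0, 0, 0], [0, -2.8, -1], 0],
    [[0, 0, 0], [0, -2.8, -1], 0],
    [[0, 0, 0], [0, -2.8, -1], 0],
    [[0, 0, 0], [0, -2.8, -1], 0]
  ]
}}

```text
time_s: 10.7
ee_pos: [656.0, 5.6, 99.8]
ee_rot: [-111.2, 0.6, -100.1]
force: [2.2, -0.4, -6.6]
gripper_width: 0.6
```

```bash
python3 - <<'E'
from kin import *
loc()
E
```

```text
t 10.7 hatch rel ledge x,y,z [23.79 -0.68 99.81] tilt 21.2 jawtilt -0.6 yaw err 0.0 F hatch [ 2.21 -0.04 -6.63] q [  7.8  32.8 139.3 198.8  61.3 -92.1] w 0.6
```

Request:
{"op": "servo_tool", "data": {
  "plan": [
    [[0.1, 0, 0], [0, -4, -1.3], 0],
    [[0.1, 0, 0], [0, -5.6, -1.9], 0],
    [[0.1, 0, 0], [0, -5.6, -1.9], 0],
    [[0.1, 0, 0], [0, -5.6, -1.9], 0],
    [[0.1, 0, 0], [0, -5.6, -1.9], 0],
    [[0.1, 0, 0], [0, -5.6, -1.9], 0],
    [[0.1, 0, 0], [0, -5.6, -1.9], 0],
    [[0.1, 0, 0], [0, -5.6, -1.9], 0],
    [[0.1, 0, 0], [0, -5.6, -1.9], 0],
    [[0.1, 0, 0], [0, -3, -1], 0]
  ]
}}

```text
time_s: 11.95
ee_pos: [656.4, 5.5, 156.9]
ee_rot: [-110.4, 0.5, -100.0]
force: [0.5, 1.7, -5.9]
gripper_width: 0.6
```

```bash
python3 - <<'E'
from kin import *
loc()
fs=grab("side","s4");ft=grab("top")
# triangulate ledge height: top front edge & side front edge, at hatch y offset: vertical solve with x known line
m=cv2.inRange(hsv(fs),(103,150,60),(120,255,255)); m[:140]=0;m[:,:240]=0;m[:,325:]=0
rows=np.where(m.sum(1)>5)[0]; print(rows.min(),rows.max())
c=[np.where(m[y])[0].max()+.5 for y in rows]
for z in(150,160,170,180,190,200,210):
    P=onz(fs,np.c_[c,rows],z)-LE; print(z,"side hx",np.median(P@Hx).round(1),end=' ')
    mm=cv2.inRange(hsv(ft),(103,150,60),(120,255,255)); cols=np.r_[290:305,350:365]; 
    l=[np.where(mm[130:190,cc])[0].max()+130.5 for cc in cols]; P=onz(ft,np.c_[cols,l],z)-LE; print("top",np.median(P@Hx).round(1))
E
```

```text
t 11.95 hatch rel ledge x,y,z [ 24.23  -0.72 156.91] tilt 20.4 jawtilt -0.5 yaw err 0.1 F hatch [ 0.22  1.81 -5.92] q [  7.8  24.6 137.4 200.8  52.6 -96.2] w 0.6
154 255
150 side hx 9.0 top 7.9
160 side hx 6.2 top 5.4
170 side hx 3.3 top 2.9
180 side hx 0.5 top 0.5
190 side hx -2.3 top -2.0
200 side hx -5.2 top -4.5
210 side hx -8.0 top -7.0
```

View pics/s4.png

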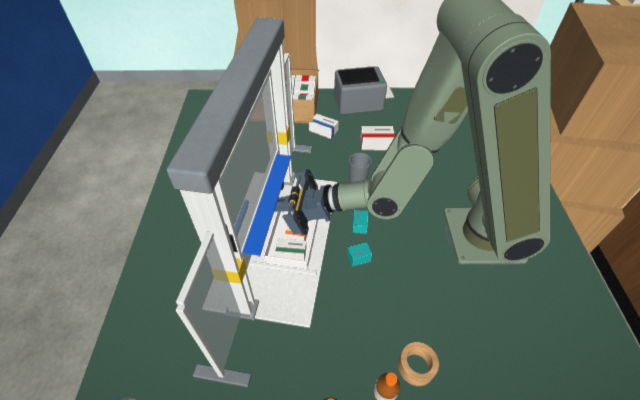

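Request:
{"op": "servo_tool", "data": {
  "plan": [
    [[0, 0, 0], [0, -1.9, -0.65], 0],
    [[0, 0, 0], [0, -1.9, -0.65], 0],
    [[0, 0, 0], [0, -1.9, -0.65], 0],
    [[0, 0, 0], [0, -1.9, -0.65], 0],
    [[0, 0, 0], [0, -0.3, -0.1], 0],
    [[0, 0, 0], [0, -0.3, -0.1], 0],
    [[0, 0, 0], [0, -0.3, -0.1], 0],
    [[0, 0, 0], [0, -0.3, -0.1], 0],
    [[0, 0, 0], [0, -0.3, -0.1], 0],
    [[0, 0, 0], [0, -0.3, -0.1], 0]
  ]
}}

```text
time_s: 13.3
ee_pos: [656.6, 5.4, 167.7]
ee_rot: [-110.3, 0.5, -100.0]
force: [-1.5, 1.7, -5.1]
gripper_width: 0.3
```

```bash
python3 - <<'E'
from kin import *
loc()
E
```

```text
t 13.3 hatch rel ledge x,y,z [ 24.43  -0.82 167.67] tilt 20.3 jawtilt -0.5 yaw err 0.1 F hatch [-1.8   1.43 -5.07] q [  7.8  23.1 136.9 201.4  50.7 -97.1] w 0.3
```

Request:
{"op": "servo_tool", "data": {
  "plan": [
    [[0, 0, 0], [0, -0.2, -0.07], 0],
    [[0, 0, 0], [0, -0.2, -0.07], 0],
    [[0, 0, 0], [0, -0.2, -0.07], 0],
    [[0, 0, 0], [0, -0.2, -0.07], 0],
    [[0, 0, 0], [0, -0.2, -0.07], 0],
    [[0, 0, 0], [0, -0.2, -0.07], 0],
    [[0, 0, 0], [0, -0.2, -0.07], 0],
    [[0, 0, 0], [0, -0.2, -0.07], 0],
    [[0, 0, 0], [0, -0.2, -0.07], 0],
    [[0, 0, 0], [0, -0.2, -0.07], 0]
  ]
}}

```text
time_s: 14.55
ee_pos: [656.6, 5.4, 169.9]
ee_rot: [-110.3, 0.5, -100.0]
force: [-0.9, 2.8, -5.1]
gripper_width: 0.5
```

Request:
{"op": "servo_tool", "data": {
  "plan": [
    [[0, 0, 0], [0, -0.2, -0.07], 0],
    [[0, 0, 0], [0, -0.2, -0.07], 0],
    [[0, 0, 0], [0, -0.2, -0.07], 0],
    [[0, 0, 0], [0, -0.2, -0.07], 0],
    [[0, 0, 0], [0, -0.2, -0.07], 0],
    [[0, 0, 0], [0, -0.2, -0.07], 0],
    [[0, 0, 0], [0, -0.2, -0.07], 0],
    [[0, 0, 0], [0, -0.2, -0.07], 0],
    [[0, 0, 0], [0, -0.2, -0.07], 0],
    [[0, 0, 0], [0, -0.2, -0.07], 0]
  ]
}}

```text
time_s: 15.8
ee_pos: [656.6, 5.4, 172.2]
ee_rot: [-110.3, 0.5, -99.9]
force: [-0.4, 1.4, -5.5]
gripper_width: 0.7
```

Request:
{"op": "servo_tool", "data": {
  "plan": [
    [[0, 0, 0], [0, -0.2, -0.07], 0],
    [[0, 0, 0], [0, -0.2, -0.07], 0],
    [[0, 0, 0], [0, -0.2, -0.07], 0],
    [[0, 0, 0], [0, -0.2, -0.07], 0],
    [[0, 0, 0], [0, -0.2, -0.07], 0],
    [[0, 0, 0], [0, -0.2, -0.07], 0],
    [[0, 0, 0], [0, -0.2, -0.07], 0],
    [[0, 0, 0], [0, -0.2, -0.07], 0],
    [[0, 0, 0], [0, -0.2, -0.07], 0],
    [[0, 0, 0], [0, -0.2, -0.07], 0]
  ]
}}

```text
time_s: 17.05
ee_pos: [656.6, 5.4, 174.4]
ee_rot: [-110.4, 0.5, -99.9]
force: [-1.1, 1.4, -4.3]
gripper_width: 0.7
```

Request:
{"op": "servo_tool", "data": {
  "plan": [
    [[0, 0, 0], [0, -0.2, -0.07], 0],
    [[0, 0, 0], [0, -0.2, -0.07], 0],
    [[0, 0, 0], [0, -0.2, -0.07], 0],
    [[0, 0, 0], [0, -0.2, -0.07], 0],
    [[0, 0, 0], [0, -0.2, -0.07], 0],
    [[0, 0, 0], [0, -0.2, -0.07], 0],
    [[0, 0, 0], [0, -0.2, -0.07], 0],
    [[0, 0, 0], [0, -0.2, -0.07], 0],
    [[0, 0, 0], [0, -0.2, -0.07], 0],
    [[0, 0, 0], [0, -0.2, -0.07], 0]
  ]
}}

```text
time_s: 18.3
ee_pos: [656.6, 5.4, 176.6]
ee_rot: [-110.4, 0.5, -99.9]
force: [-1.0, 2.2, -5.0]
gripper_width: 0.5
```

Request:
{"op": "servo_tool", "data": {
  "plan": [
    [[0, 0, 0], [0, -0.2, -0.07], 0],
    [[0, 0, 0], [0, -0.2, -0.07], 0],
    [[0, 0, 0], [0, -0.2, -0.07], 0],
    [[0, 0, 0], [0, -0.2, -0.07], 0],
    [[0, 0, 0], [0, -0.2, -0.07], 0],
    [[0, 0, 0], [0, -0.2, -0.07], 0],
    [[0, 0, 0], [0, -0.2, -0.07], 0],
    [[0, 0, 0], [0, -0.2, -0.07], 0],
    [[0, 0, 0], [0, -0.2, -0.07], 0],
    [[0, 0, 0], [0, -0.2, -0.07], 0]
  ]
}}

```text
time_s: 19.55
ee_pos: [656.6, 5.4, 178.9]
ee_rot: [-110.4, 0.5, -99.9]
force: [-0.3, 3.3, -5.1]
gripper_width: 0.5
```

Request:
{"op": "servo_tool", "data": {
  "plan": [
    [[0, 0, 0], [0, -0.23, -0.08], 0],
    [[0, 0, 0], [0, -0.23, -0.08], 0],
    [[0, 0, 0], [0, -0.23, -0.08], 0],
    [[0, 0, 0], [0, -0.23, -0.08], 0],
    [[0, 0, 0], [0, -0.23, -0.08], 0],
    [[0, 0, 0], [0, -0.23, -0.08], 0],
    [[0, 0, 0], [0, -0.23, -0.08], 0],
    [[0, 0, 0], [0, -0.23, -0.08], 0],
    [[0, 0, 0], [0, -0.23, -0.08], 0],
    [[0, 0, 0], [0, -0.23, -0.08], 0]
  ]
}}

```text
time_s: 20.8
ee_pos: [656.6, 5.4, 181.4]
ee_rot: [-110.4, 0.5, -99.9]
force: [-0.2, 2.4, -4.4]
gripper_width: 0.6
```

Request:
{"op": "servo_tool", "data": {
  "plan": [
    [[0, 0, 0], [0, -0.23, -0.08], 0],
    [[0, 0, 0], [0, -0.23, -0.08], 0],
    [[0, 0, 0], [0, -0.23, -0.08], 0],
    [[0, 0, 0], [0, -0.23, -0.08], 0],
    [[0, 0, 0], [0, -0.23, -0.08], 0],
    [[0, 0, 0], [0, -0.23, -0.08], 0],
    [[0, 0, 0], [0, -0.23, -0.08], 0],
    [[0, 0, 0], [0, -0.23, -0.08], 0],
    [[0, 0, 0], [0, -0.23, -0.08], 0],
    [[0, 0, 0], [0, -0.23, -0.08], 0]
  ]
}}

```text
time_s: 22.05
ee_pos: [656.6, 5.4, 184.0]
ee_rot: [-110.4, 0.5, -99.9]
force: [-0.7, 1.5, -4.5]
gripper_width: 0.2
```

Request:
{"op": "servo_tool", "data": {
  "plan": [
    [[0, 0, 0], [0, -0.23, -0.08], 0],
    [[0, 0, 0], [0, -0.23, -0.08], 0],
    [[0, 0, 0], [0, -0.23, -0.08], 0],
    [[0, 0, 0], [0, -0.23, -0.08], 0],
    [[0, 0, 0], [0, -0.23, -0.08], 0],
    [[0, 0, 0], [0, -0.23, -0.08], 0],
    [[0, 0, 0], [0, -0.23, -0.08], 0],
    [[0, 0, 0], [0, -0.23, -0.08], 0],
    [[0, 0, 0], [0, -0.23, -0.08], 0],
    [[0, 0, 0], [0, -0.23, -0.08], 0]
  ]
}}

```text
time_s: 23.3
ee_pos: [656.6, 5.4, 186.5]
ee_rot: [-110.4, 0.5, -99.9]
force: [-1.7, 2.9, -5.4]
gripper_width: 0.7
```

Request:
{"op": "servo_tool", "data": {
  "plan": [
    [[0, 0, 0], [0, -0.23, -0.08], 0],
    [[0, 0, 0], [0, -0.23, -0.08], 0],
    [[0, 0, 0], [0, -0.23, -0.08], 0],
    [[0, 0, 0], [0, -0.23, -0.08], 0],
    [[0, 0, 0], [0, -0.23, -0.08], 0],
    [[0, 0, 0], [0, -0.23, -0.08], 0],
    [[0, 0, 0], [0, -0.23, -0.08], 0],
    [[0, 0, 0], [0, -0.23, -0.08], 0],
    [[0, 0, 0], [0, -0.23, -0.08], 0],
    [[0, 0, 0], [0, -0.23, -0.08], 0]
  ]
}}

```text
time_s: 24.55
ee_pos: [657.5, 4.7, 191.7]
ee_rot: [-110.0, 0.6, -100.0]
force: [-1.5, 1.9, -3.1]
gripper_width: -0.0
```

Request:
{"op": "servo_tool", "data": {
  "plan": [
    [[0, 0, 0], [0, 0, 0], 0],
    [[0, 0, 0], [0, 0.5, 0.17], 0],
    [[0, 0, 0], [0, 0.5, 0.17], 0],
    [[0, 0, 0], [0, 0.5, 0.17], 0],
    [[0, 0, 0], [0, 0.6, 0.22], 0],
    [[0, 0, 0], [0, 0.6, 0.22], 0],
    [[0, 0, 0], [0, 0.6, 0.22], 0],
    [[0, 0, 0], [0, 0.6, 0.22], 0],
    [[0, 0, 0], [0, 0.6, 0.22], 0],
    [[0, 0, 0], [0, 0, 0], 0]
  ]
}}

```text
time_s: 25.8
ee_pos: [660.0, 3.5, 190.8]
ee_rot: [-109.5, 0.7, -100.2]
force: [0.2, 0.0, -0.1]
gripper_width: 0.5
```

```bash
python3 - <<'E'
from kin import *
loc()
fs=grab("side");ft=grab("top")
m=cv2.inRange(hsv(fs),(103,150,60),(120,255,255)); m[:140]=0;m[:,:240]=0;m[:,325:]=0
rows=np.where(m.sum(1)>5)[0]; print(rows.min(),rows.max())
c=[np.where(m[y])[0].max()+.5 for y in rows]
for z in(200,205,210,215,220,225):
    P=onz(fs,np.c_[c,rows],z)-LE; print(z,"side hx",np.median(P@Hx).round(1),end=' ')
    mm=cv2.inRange(hsv(ft),(103,150,60),(120,255,255)); cols=np.r_[290:305,350:365]; 
    l=[np.where(mm[130:190,cc])[0].max()+130.5 for cc in cols]; P=onz(ft,np.c_[cols,l],z)-LE; print("top",np.median(P@Hx).round(1))
E
```

```text
t 25.8 hatch rel ledge x,y,z [ 28.06  -2.1  190.81] tilt 19.5 jawtilt -0.7 yaw err -0.1 F hatch [ 0.17  0.03 -0.15] q [  7.6  20.6 135.7 202.5  48.2 -98.7] w 0.5
146 247
200 side hx 5.2 top 4.3
205 side hx 3.7 top 3.1
210 side hx 2.2 top 1.8
215 side hx 0.7 top 0.5
220 side hx -0.8 top -0.7
225 side hx -2.2 top -2.0
```

```bash
python3 - <<'E'
from kin import *
q=env.state()["qpos"]
for P,t in((at(15,0,165),22),(at(-60,0,140),32),(at(-138,0,110),42),(at(-138,0,32),42),(at(-138,0,32),45),(at(-110,0,32),42),(at(0,0,32),42),(at(2,0,32),36)):
    q,e=ik(P,Rt(t),q); print(P.round(0),t,q.round(0),round(e,2))
plan(at(-60,0,145),Rt(32),10,0)
E
```

```text
[647.   8. 165.] 22 [  8.  22. 137. 203.  48. -99.] 0.0
[574.  21. 140.] 32 [  11.   16.  141.  211.   37. -104.] 0.0
[497.  34. 110.] 42 [  15.   11.  144.  223.   27. -113.] 0.0
[497.  34.  32.] 42 [ 15.  26. 150. 206.  44. -93.] 0.0
[497.  34.  32.] 45 [ 14.  23. 147. 208.  37. -96.] 0.0
[524.  29.  32.] 42 [ 12.  26. 146. 205.  41. -94.] 0.0
[633.  10.  32.] 42 [   6.   29.  133.  204.   31. -100.] 0.0
[635.  10.  32.] 36 [  7.  32. 136. 200.  43. -95.] 0.0
[[-1.3, 0.0, -0.1], [-0.1, 7.3, -6.8], 0] ,
[[-1.3, 0.0, -0.1], [-0.1, 7.4, -6.6], 0] ,
[[-1.3, 0.0, -0.1], [-0.1, 7.5, -6.4], 0] ,
[[-1.3, 0.0, -0.1], [-0.1, 7.7, -6.3], 0] ,
[[-1.3, 0.0, -0.1], [-0.1, 7.8, -6.1], 0] ,
[[-1.3, 0.0, -0.1], [-0.2, 7.9, -5.9], 0] ,
[[-1.3, 0.0, -0.1], [-0.2, 8.1, -5.8], 0] ,
[[-1.3, 0.0, -0.1], [-0.2, 8.2, -5.6], 0] ,
[[-1.3, 0.0, -0.1], [-0.2, 8.3, -5.4], 0] ,
[[-1.3, 0.0, -0.1], [-0.2, 8.4, -5.2], 0] ,
```

Request:
{"op": "servo_tool", "data": {
  "plan": [
    [[0, 0, 0], [0, 7.5, 2.7], 0],
    [[0, 0, 0], [0, 7.5, 2.7], 0],
    [[-1.5, 0, 0], [0, 7.2, -9.1], 0],
    [[-1.5, 0, 0], [0, 7.5, -8.9], 0],
    [[-1.5, 0, 0], [0, 7.7, -8.7], 0],
    [[-1.5, 0, 0], [-0.3, 8, -8.5], 0],
    [[-1.5, 0, 0], [-0.3, 8.2, -8.3], 0],
    [[-1.5, 0, 0], [-0.3, 8.4, -8], 0],
    [[-1.5, 0, 0], [-0.3, 8.7, -7.7], 0],
    [[-1.5, 0, 0], [-0.3, 9, -7.4], 0]
  ]
}}

```text
time_s: 27.15
ee_pos: [567.5, 22.4, 141.5]
ee_rot: [-122.3, 0.7, -100.2]
force: [0.6, 0.5, 0.1]
gripper_width: 0.6
```

```bash
python3 - <<'E'
from kin import *
loc()
plan(at(-140,0,100),Rt(43),10,0)
fs=grab("side","s5")
E
```

```text
t 27.15 hatch rel ledge x,y,z [-66.25   0.6  141.53] tilt 32.3 jawtilt -0.7 yaw err 0.2 F hatch [0.47 0.57 0.12] q [  11.5   14.8  141.5  211.2   36.3 -103.5] w 0.6
[[-1.1, 0.0, -0.1], [0.1, 7.4, -4.0], 0] ,
[[-1.1, 0.0, -0.1], [0.1, 7.5, -3.9], 0] ,
[[-1.1, 0.0, -0.1], [0.1, 7.6, -3.7], 0] ,
[[-1.1, 0.0, -0.1], [0.1, 7.7, -3.6], 0] ,
[[-1.1, 0.0, -0.1], [0.1, 7.7, -3.5], 0] ,
[[-1.1, 0.0, -0.1], [0.1, 7.8, -3.3], 0] ,
[[-1.1, 0.0, -0.1], [0.1, 7.9, -3.2], 0] ,
[[-1.1, 0.0, -0.1], [0.1, 7.9, -3.0], 0] ,
[[-1.1, 0.0, -0.1], [0.1, 8.0, -2.9], 0] ,
[[-1.1, 0.0, -0.1], [0.1, 8.0, -2.7], 0] ,
```

View pics/s5.png

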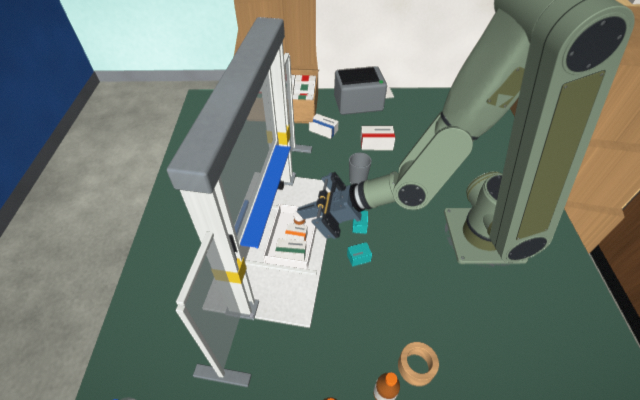

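Request:
{"op": "servo_tool", "data": {
  "plan": [
    [[-1.1, 0, 0], [0, 7.4, -4], 0],
    [[-1.1, 0, 0], [0, 7.5, -3.9], 0],
    [[-1.1, 0, 0], [0, 7.6, -3.7], 0],
    [[-1.1, 0, 0], [0, 7.7, -3.6], 0],
    [[-1.1, 0, 0], [0, 7.7, -3.5], 0],
    [[-1.1, 0, 0], [0, 7.8, -3.3], 0],
    [[-1.1, 0, 0], [0, 7.9, -3.2], 0],
    [[-1.1, 0, 0], [0, 7.9, -3], 0],
    [[-1.1, 0, 0], [0, 8, -2.9], 0],
    [[-1.1, 0, 0], [0, 8, -2.7], 0]
  ]
}}

```text
time_s: 28.45
ee_pos: [488.9, 37.0, 97.6]
ee_rot: [-134.1, 0.7, -100.2]
force: [0.0, 0.9, 1.0]
gripper_width: 0.4
```

```bash
python3 - <<'E'
from kin import *
loc()
plan(at(-138,0,32),Rt(43),10,0)
f=grab("wrist","w3")
E
```

```text
t 28.45 hatch rel ledge x,y,z [-146.28    1.5    97.6 ] tilt 44.1 jawtilt -0.7 yaw err 0.4 F hatch [-0.15  0.9   0.97] q [  14.5   11.   144.6  223.3   25.2 -112.3] w 0.4
[[0.1, 0.0, -0.1], [0.2, 4.1, 5.2], 0] ,
[[0.1, 0.0, -0.1], [0.2, 4.1, 5.2], 0] ,
[[0.1, 0.0, -0.1], [0.2, 4.2, 5.1], 0] ,
[[0.1, 0.0, -0.1], [0.2, 4.2, 5.1], 0] ,
[[0.1, 0.0, -0.1], [0.2, 4.2, 5.1], 0] ,
[[0.1, 0.0, -0.1], [0.2, 4.2, 5.1], 0] ,
[[0.1, 0.0, -0.1], [0.2, 4.2, 5.1], 0] ,
[[0.1, 0.0, -0.1], [0.2, 4.2, 5.1], 0] ,
[[0.1, 0.0, -0.1], [0.2, 4.2, 5.1], 0] ,
[[0.1, 0.0, -0.1], [0.2, 4.2, 5.1], 0] ,
```

View pics/w3.png

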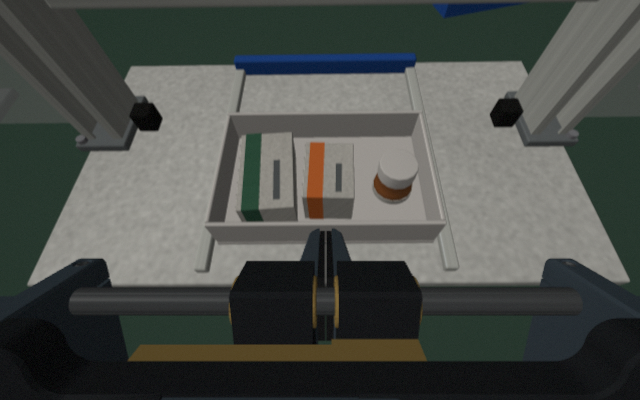

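Request:
{"op": "servo_tool", "data": {
  "plan": [
    [[0.1, 0, 0], [0.1, 4.1, 5.2], 0],
    [[0.1, 0, 0], [0.1, 4.1, 5.2], 0],
    [[0.1, 0, 0], [0.1, 4.2, 5.1], 0],
    [[0.1, 0, 0], [0.1, 4.2, 5.1], 0],
    [[0.1, 0, 0], [0.1, 4.2, 5.1], 0],
    [[0.1, 0, 0], [0.1, 4.2, 5.1], 0],
    [[0.1, 0, 0], [0.1, 4.2, 5.1], 0],
    [[0.1, 0, 0], [0.1, 4.2, 5.1], 0],
    [[0.1, 0, 0], [0.1, 4.2, 5.1], 0],
    [[0.1, 0, 0], [0.1, 4.2, 5.1], 0]
  ]
}}

```text
time_s: 29.75
ee_pos: [497.3, 35.9, 29.6]
ee_rot: [-133.0, 0.8, -100.1]
force: [-0.5, 0.2, 0.0]
gripper_width: 0.1
```

```bash
python3 - <<'E'
from kin import *
loc()
f=grab("wrist")
H=hsv(f)
plan(at(-105,0,28),Rt(43),10,0)
E
```

```text
t 29.75 hatch rel ledge x,y,z [-137.77    1.89   29.56] tilt 43.0 jawtilt -0.8 yaw err 0.5 F hatch [-0.5   0.17  0.  ] q [ 14.1  25.1 149.4 205.9  42.1 -92.2] w 0.1
[[0.0, 0.0, -0.1], [0.2, -2.2, 2.5], 0] ,
[[0.0, 0.0, -0.1], [0.2, -2.2, 2.5], 0] ,
[[0.0, 0.0, -0.1], [0.2, -2.2, 2.5], 0] ,
[[0.0, 0.0, -0.1], [0.2, -2.2, 2.5], 0] ,
[[0.0, 0.0, -0.1], [0.2, -2.2, 2.5], 0] ,
[[0.0, 0.0, -0.1], [0.2, -2.2, 2.5], 0] ,
[[0.0, 0.0, -0.1], [0.2, -2.2, 2.5], 0] ,
[[0.0, 0.0, -0.1], [0.2, -2.2, 2.5], 0] ,
[[0.0, 0.0, -0.1], [0.2, -2.2, 2.5], 0] ,
[[0.0, 0.0, -0.1], [0.2, -2.2, 2.5], 0] ,
```

Request:
{"op": "servo_tool", "data": {
  "plan": [
    [[0, 0, 0], [0.2, -2, 2.2], 0],
    [[0, 0, 0], [0.2, -2, 2.2], 0],
    [[0, 0, 0], [0.2, -2, 2.2], 0],
    [[0, 0, 0], [0.2, -2, 2.2], 0],
    [[0, 0, 0], [0.2, -1.4, 1.5], 0],
    [[0, 0, 0], [0.2, -1.4, 1.5], 0],
    [[0, 0, 0], [0.2, -1.4, 1.5], 0],
    [[0, 0, 0], [0.2, -1.4, 1.5], 0],
    [[0, 0, 0], [0, -1.4, 1.5], 0],
    [[0, 0, 0], [0, -1.4, 1.5], 0]
  ]
}}

```text
time_s: 31.05
ee_pos: [521.0, 29.7, 28.6]
ee_rot: [-133.2, 0.7, -100.1]
force: [-7.7, 1.8, 7.2]
gripper_width: 0.4
```

```bash
python3 - <<'E'
from kin import *
loc()
E
```

```text
t 31.05 hatch rel ledge x,y,z [-113.38   -0.22   28.57] tilt 43.2 jawtilt -0.7 yaw err 0.5 F hatch [-7.9   0.45  7.17] q [ 11.7  25.5 146.5 204.5  39.5 -93.5] w 0.4
```

Request:
{"op": "servo_tool", "data": {
  "plan": [
    [[0, 0, 0], [0, -0.8, -0.1], 0],
    [[0, 0, 0], [0, -1.1, 0.3], 0],
    [[0, 0, 0], [0, -1.4, 1.35], 0],
    [[0, 0, 0], [0, -1.4, 1.35], 0],
    [[0, 0, 0], [0, -1.8, 1.75], 0],
    [[0, 0, 0], [0, -1.8, 1.75], 0],
    [[0, 0, 0], [0, -1.8, 1.75], 0],
    [[0, 0, 0], [0, -1.8, 1.75], 0],
    [[0, 0, 0], [0, -1.8, 1.75], 0],
    [[0, 0, 0], [0, -1.8, 1.75], 0]
  ]
}}

```text
time_s: 32.3
ee_pos: [534.0, 25.4, 28.8]
ee_rot: [-133.7, 0.5, -100.0]
force: [-6.2, 1.6, 4.6]
gripper_width: 0.7
```

```bash
python3 - <<'E'
from kin import *
loc()
f=grab("wrist","w4")
E
```

```text
t 32.3 hatch rel ledge x,y,z [-99.83  -2.17  28.78] tilt 43.7 jawtilt -0.5 yaw err 0.4 F hatch [-6.42  0.55  4.59] q [ 10.3  25.2 144.5 204.1  36.7 -95. ] w 0.7
```

View pics/w4.png

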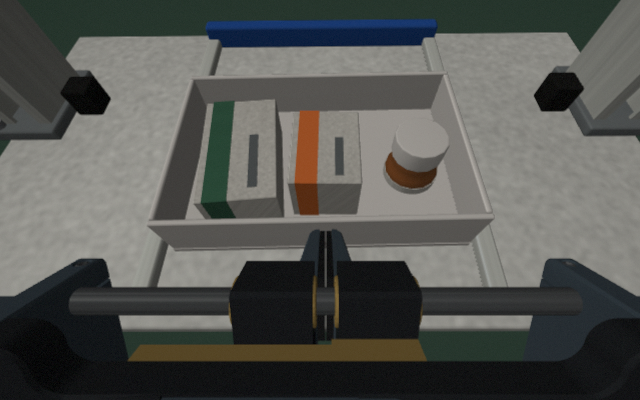

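Request:
{"op": "servo_tool", "data": {
  "plan": [
    [[0, 0, 0], [-0.1, -2.4, 1.8], 0],
    [[0.1, 0, 0], [-0.2, -2.8, 2.4], 0],
    [[0.1, 0, 0], [-0.2, -3.2, 3], 0],
    [[0.1, 0, 0], [-0.2, -3.6, 3.5], 0],
    [[0.1, 0, 0], [-0.2, -3.6, 3.5], 0],
    [[0.1, 0, 0], [-0.2, -3.6, 3.5], 0],
    [[0.1, 0, 0], [-0.2, -3.6, 3.5], 0],
    [[0.1, 0, 0], [-0.2, -3.6, 3.5], 0],
    [[0.1, 0, 0], [-0.2, -3.6, 3.5], 0],
    [[0.1, 0, 0], [-0.2, -3.2, 3], 0]
  ]
}}

```text
time_s: 33.6
ee_pos: [578.9, 18.2, 29.3]
ee_rot: [-133.2, 0.5, -100.1]
force: [-3.5, -0.1, -1.3]
gripper_width: 0.2
```

```bash
python3 - <<'E'
from kin import *
loc()
f=grab("wrist","w5")
E
```

```text
t 33.6 hatch rel ledge x,y,z [-54.3   -1.54  29.25] tilt 43.2 jawtilt -0.5 yaw err 0.3 F hatch [-3.38 -0.73 -1.3 ] q [  8.   26.6 139.2 203.6  33.5 -97.1] w 0.2
```

View pics/w5.png

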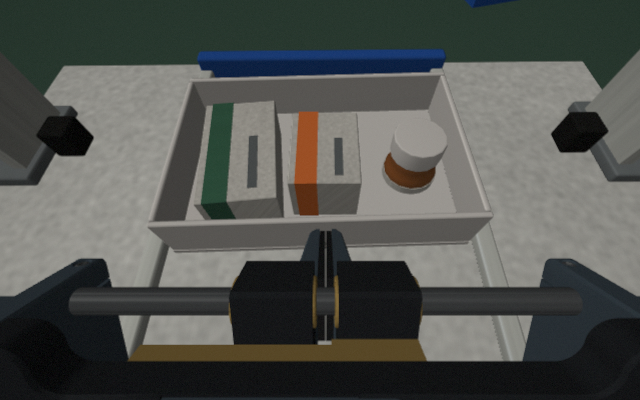

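Request:
{"op": "servo_tool", "data": {
  "plan": [
    [[0, 0, 0], [-0.2, -3.1, 3.2], 0],
    [[0, 0, 0], [-0.2, -3.1, 3.2], 0],
    [[0, 0, 0], [-0.2, -3.1, 3.2], 0],
    [[0, 0, 0], [-0.2, -3.1, 3.2], 0],
    [[0, 0, 0], [-0.2, -3.1, 3.2], 0],
    [[0, 0, 0], [-0.2, -3.1, 3.2], 0],
    [[0, 0, 0], [-0.2, -2.7, 2.8], 0],
    [[0, 0, 0], [-0.2, -2, 2.1], 0],
    [[0, 0, 0], [0, -1.3, 1.3], 0],
    [[0, 0, 0], [0, -0.7, 0.7], 0]
  ]
}}

```text
time_s: 34.9
ee_pos: [617.8, 13.0, 29.5]
ee_rot: [-133.2, 0.5, -100.1]
force: [-3.3, 0.2, -1.3]
gripper_width: 0.4
```

```bash
python3 - <<'E'
from kin import *
loc()
f=grab("wrist","w6")
E
```

```text
t 34.9 hatch rel ledge x,y,z [-1.512e+01  1.000e-02  2.953e+01] tilt 43.2 jawtilt -0.5 yaw err 0.3 F hatch [-3.25 -0.32 -1.3 ] q [  6.4  27.8 134.3 203.9  29.8 -99.2] w 0.4
```

View pics/w6.png

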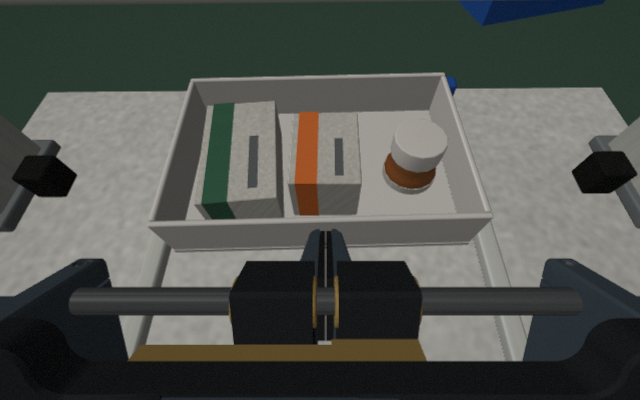

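Request:
{"op": "servo_tool", "data": {
  "plan": [
    [[0, 0, 0], [0, -0.7, 0.72], 0],
    [[0, 0, 0], [0, -0.7, 0.72], 0],
    [[0, 0, 0], [0, -0.7, 0.72], 0],
    [[0, 0, 0], [0, -0.7, 0.72], 0],
    [[0, 0, 0], [0, -0.7, 0.72], 0],
    [[0, 0, 0], [0, -0.7, 0.72], 0],
    [[0, 0, 0], [0, -0.7, 0.72], 0],
    [[0, 0, 0], [0, -0.7, 0.72], 0],
    [[0, 0, 0], [0, -0.35, 0.36], 0],
    [[0, 0, 0], [0, -0.35, 0.36], 0]
  ]
}}

```text
time_s: 36.2
ee_pos: [624.2, 12.0, 29.2]
ee_rot: [-133.4, 0.4, -100.0]
force: [-5.5, 1.3, 1.6]
gripper_width: 0.3
```

```bash
python3 - <<'E'
from kin import *
loc()
E
```

```text
t 36.2 hatch rel ledge x,y,z [-8.62  0.11 29.23] tilt 43.4 jawtilt -0.4 yaw err 0.3 F hatch [-5.67  0.28  1.64] q [  6.1  28.  133.3 203.9  28.9 -99.7] w 0.3
```

Request:
{"op": "servo_tool", "data": {
  "plan": [
    [[0, 0, 0], [0, -0.4, 0.33], 0],
    [[0, 0, 0], [0, -0.4, 0.33], 0],
    [[0, 0, 0], [0, -0.4, 0.33], 0],
    [[0, 0, 0], [0, -0.4, 0.33], 0],
    [[0, 0, 0], [0, -0.4, 0.33], 0],
    [[0, 0, 0], [0, -0.4, 0.33], 0],
    [[0, 0, 0], [0, -0.4, 0.33], 0],
    [[0, 0, 0], [0, -0.4, 0.33], 0],
    [[0, 0, 0], [0, -0.4, 0.33], 0],
    [[0, 0, 0], [0, -0.4, 0.33], 0]
  ]
}}

```text
time_s: 37.45
ee_pos: [624.1, 12.0, 29.4]
ee_rot: [-133.8, 0.4, -99.8]
force: [-4.7, 1.6, 0.5]
gripper_width: 0.7
```

```bash
python3 - <<'E'
from kin import *
loc()
f=grab("side","s6"); p=f["pixels"][120:300,180:380];cv2.imwrite("pics/s6c.png",cv2.resize(p,None,fx=3.3,fy=3.3,interpolation=cv2.INTER_CUBIC)[:,:,::-1])
E
```

```text
t 37.45 hatch rel ledge x,y,z [-8.69  0.07 29.38] tilt 43.8 jawtilt -0.4 yaw err 0.4 F hatch [-4.9   0.8   0.48] q [   6.    27.8  133.1  204.    28.2 -100.1] w 0.7
```

View pics/s6c.png

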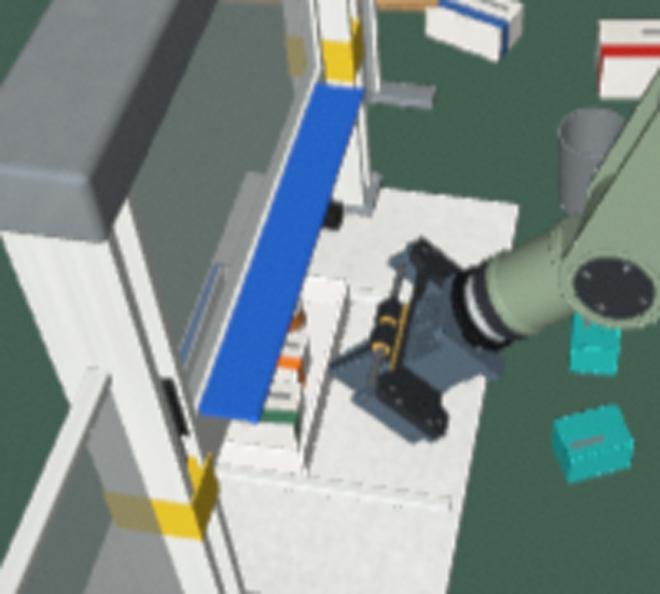

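```bash
python3 - <<'E'
from kin import *
f=grab("side"); p=f["pixels"][180:280,210:310];cv2.imwrite("pics/s7.png",cv2.resize(p,None,fx=6,fy=6,interpolation=cv2.INTER_CUBIC)[:,:,::-1])
for c in ([[180+348/3.3,120+282/3.3],[180+308/3.3,120+473/3.3]],):
    d=onz(f,c,52)-LE; print(d@Hx,d@Hy)
fs=f
d=onz(f,[[180+348/2.727,120+403/2.727],[180+378/2.727,120+243/2.727]],52)-LE; print("old side",d@Hx,d@Hy)
f=grab("top"); p=f["pixels"][120:220,280:400];cv2.imwrite("pics/t7.png",cv2.resize(p,None,fx=6,fy=6,interpolation=cv2.INTER_CUBIC)[:,:,::-1])
print("predicted stop front edge in side (z=34 top):",proj(fs,[at(53+85,y,34) for y in(-100,0,100)]).round(1).tolist(),"tray far rim if home",proj(fs,[at(53+85,y,52) for y in(-100,0,100)]).round(1).tolist(), "near rim home",proj(fs,[at(8,y,52) for y in(-100,0,100)]).round(1).tolist())
E
```

```text
[ 3.4683355  -9.69374918] [-93.33122271 120.951935  ]
old side [-107.93478663 -103.10664869] [118.7935312  -96.08563173]
predicted stop front edge in side (z=34 top): [[246.1, 202.2], [237.0, 226.3], [226.8, 253.2]] tray far rim if home [[245.3, 198.6], [236.0, 222.8], [225.7, 249.8]] near rim home [[284.5, 203.7], [277.2, 228.5], [269.1, 256.2]]
```

View pics/s7.png

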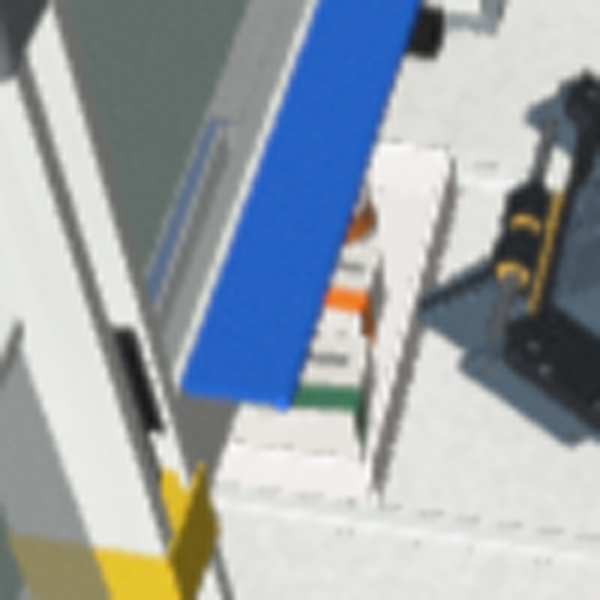

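View pics/t7.png

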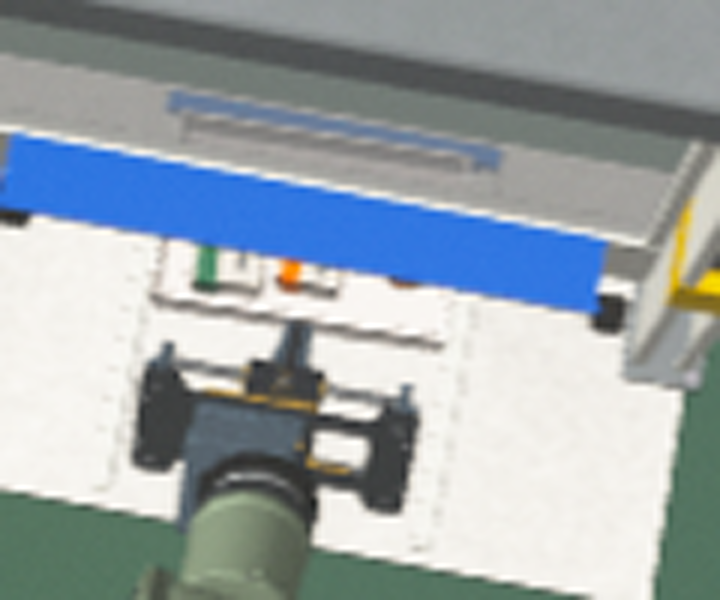

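```bash
python3 - <<'E'
from kin import *
f=grab("top")
g=lambda a,z:(lambda d:np.c_[d@Hx,d@Hy].round(1).tolist())(onz(f,[[280+x/6,120+y/6] for x,y in a],z)-LE)
print("near rim",g([(152,296),(440,342)],52)); print("far dark line upper edge",g([(190,115),(465,155)],52)); print("blue bar far/near top z34",g([(172,92),(500,148)],34),g([(172,108),(500,165)],34))
G=f["pixels"].astype(int)
for hy in(-60,-20,20,60):
    uv=proj(f,at(138,hy,34))[0]; c=int(round(uv[0])); print(hy,uv.round(1),[(r,G[r,c].tolist()) for r in range(int(uv[1])-4,int(uv[1])+8)])
E
```

```text
near rim [[-3.0, 96.8], [0.9, -96.6]]
far dark line upper edge [[124.2, 95.7], [130.2, -91.0]]
blue bar far/near top z34 [[143.4, 112.7], [145.0, -113.7]] [[132.3, 110.6], [133.2, -115.7]]
-60 [350. 144.] [(139, [116, 124, 119]), (140, [119, 125, 121]), (141, [138, 142, 140]), (142, [133, 141, 153]), (143, [107, 125, 154]), (144, [127, 137, 153]), (145, [137, 136, 132]), (146, [129, 129, 127]), (147, [138, 136, 134]), (148, [168, 164, 162]), (149, [167, 163, 161]), (150, [160, 157, 155])]
-20 [340.4 142.3] [(138, [116, 124, 119]), (139, [127, 133, 129]), (140, [145, 150, 155]), (141, [103, 124, 154]), (142, [114, 128, 150]), (143, [163, 162, 159]), (144, [130, 130, 127]), (145, [133, 133, 131]), (146, [155, 152, 150]), (147, [167, 163, 159]), (148, [156, 153, 151]), (149, [163, 162, 159])]
20 [330.7 140.6] [(136, [114, 123, 119]), (137, [122, 129, 125]), (138, [154, 156, 154]), (139, [111, 127, 153]), (140, [107, 126, 154]), (141, [126, 135, 152]), (142, [140, 138, 136]), (143, [130, 128, 127]), (144, [138, 137, 134]), (145, [168, 165, 162]), (146, [167, 163, 161]), (147, [160, 160, 157])]
60 [321.1 138.8] [(134, [114, 121, 118]), (135, [117, 125, 119]), (136, [143, 146, 146]), (137, [118, 132, 153]), (138, [104, 124, 154]), (139, [113, 128, 150]), (140, [165, 163, 161]), (141, [131, 129, 127]), (142, [132, 131, 129]), (143, [155, 154, 151]), (144, [168, 164, 161]), (145, [157, 156, 152])]
```

Request:
{"op": "servo_tool", "data": {
  "plan": [
    [[0.2, 0, 0], [0, -0.6, 0.6], 0],
    [[0.2, 0, 0], [0, -0.8, 0.8], 0],
    [[0.2, 0, 0], [0, -0.9, 0.85], 0],
    [[0.1, 0, 0], [0, -0.9, 0.85], 0],
    [[0.1, 0, 0], [0, -0.9, 0.85], 0],
    [[0.1, 0, 0], [0, -0.9, 0.85], 0],
    [[0.1, 0, 0], [0, -0.9, 0.85], 0],
    [[0.1, 0, 0], [0, -0.9, 0.85], 0],
    [[0.1, 0, 0], [0, -0.9, 0.85], 0],
    [[0.1, 0, 0], [0, -0.9, 0.85], 0]
  ]
}}

```text
time_s: 38.9
ee_pos: [624.6, 11.8, 29.1]
ee_rot: [-133.1, 0.2, -99.4]
force: [-10.3, 2.0, 3.8]
gripper_width: 0.8
```

```bash
python3 - <<'E'
from kin import *
loc()
f=grab("wrist","w8")
E
```

```text
t 38.9 hatch rel ledge x,y,z [-8.220e+00  2.000e-02  2.906e+01] tilt 43.1 jawtilt -0.2 yaw err 0.6 F hatch [-10.49   0.18   3.83] q [  5.9  28.1 133.6 202.8  29.6 -99.3] w 0.8
```

View pics/w8.png

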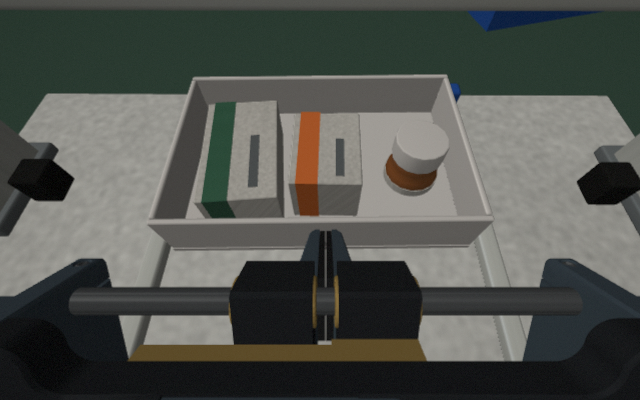

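Request:
{"op": "servo_tool", "data": {
  "plan": [
    [[0, 0, 0], [0, 0.4, -0.4], 0],
    [[0, 0, 0], [0, 1, -1.1], 0],
    [[0, 0, 0], [0, 3, -3.4], 0],
    [[0, 0, 0], [0, 5, -5.8], 0],
    [[0, 0, 0], [0, 5, -6], 0],
    [[0, 0, 0], [0, 5, -6], 0],
    [[0, 0, 0], [0, 5, -6], 0],
    [[0, 0, 0], [0, 5, -6], 0],
    [[0, 0, 0], [0, 5, -6], 0],
    [[0, 0, 0], [0, 3, -4], 0]
  ]
}}

```text
time_s: 40.2
ee_pos: [566.9, 21.8, 35.3]
ee_rot: [-132.5, 0.2, -99.4]
force: [-0.3, 0.0, 0.5]
gripper_width: 0.5
```

```bash
python3 - <<'E'
from kin import *
loc()
f=grab("wrist","w9")
f=grab("top"); p=f["pixels"][80:240,190:480];cv2.imwrite("pics/t9.png",cv2.resize(p,None,fx=2.75,fy=2.75,interpolation=cv2.INTER_CUBIC)[:,:,::-1])
E
```

```text
t 40.2 hatch rel ledge x,y,z [-6.675e+01 -4.000e-02  3.534e+01] tilt 42.5 jawtilt -0.2 yaw err 0.7 F hatch [-0.27 -0.05  0.52] q [  8.8  25.7 141.  203.4  35.  -96.9] w 0.5
```

View pics/w9.png

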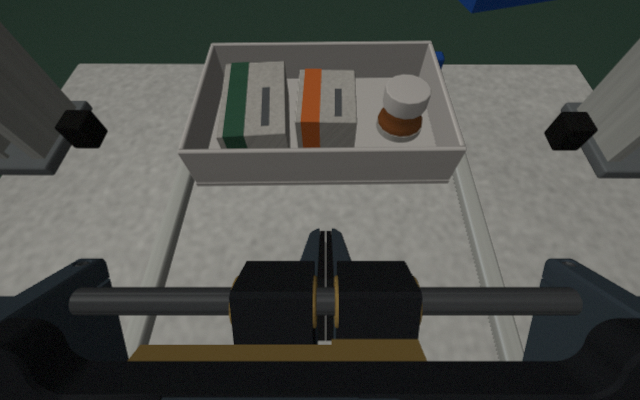

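View pics/t9.png

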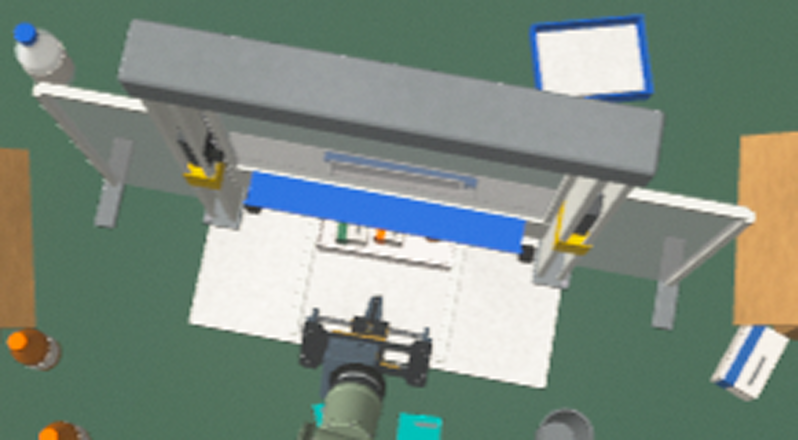

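```bash
python3 - <<'E'
from kin import *
f=grab("wrist")
for n,uv,z in(("near bottom",[[197,184],[325,182.5],[452,181]],12),("near rim",[[180,154],[466,150]],52),("far rim outer",[[211,42],[436,40]],52)):
    d=onz(f,uv,z)-LE; print(n,np.c_[d@Hx,d@Hy].round(1).tolist())
uv=[[436,52]]
# stop bar bits right of tray
p=f["pixels"][30:90,400:470]; cv2.imwrite("pics/w10.png",cv2.resize(p,None,fx=8,fy=8,interpolation=cv2.INTER_CUBIC)[:,:,::-1])
# same measure of the stop's near lower edge from earlier picture geometry: hatch features posts
print(proj(f,[at(138,-115,34),at(138,-115,12),at(133,-115,34)]).round(1))
E
```

```text
near bottom [[0.8, 102.5], [2.7, 0.2], [4.6, -101.5]]
near rim [[-2.3, 98.7], [2.0, -96.3]]
far rim outer [[128.2, 103.6], [131.5, -98.9]]
[[445.8  54.5]
 [438.5  74.7]
 [446.8  57.6]]
```

View pics/w10.png

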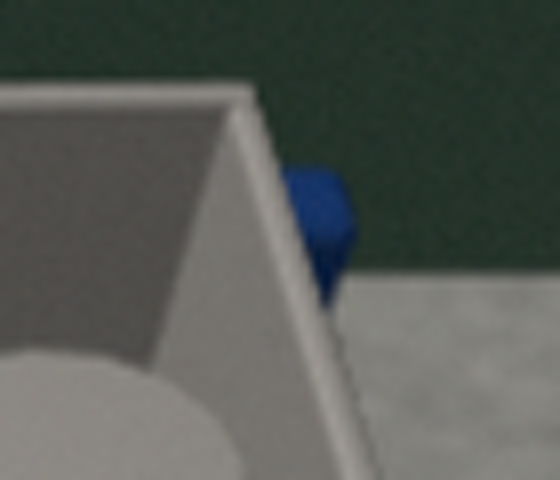

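```bash
python3 - <<'E'
from kin import *
f=grab("wrist")
for uv,z in(([[440.6,68.3]],12),([[444.4,57.5]],34),([[431,42]],52),([[447.5,90]],12)):
    d=onz(f,uv,z)-LE; print(z,(d@Hx).round(1),(d@Hy).round(1))
m=cv2.inRange(hsv(grab("side")),(103,150,60),(120,255,255)); m[:140]=0;m[:,:240]=0;m[:,325:]=0
r=np.where(m.sum(1)>5)[0];print("ledge rows now",r.min(),r.max(),"(146,247 at catch)")
print(env.state()["time_s"])
E
```

```text
12 [149.5] [-119.2]
34 [134.3] [-112.9]
52 [129.5] [-94.]
12 [115.4] [-119.6]
ledge rows now 146 247 (146,247 at catch)
40.45
```

```bash
python3 - <<'E'
from h import *
print(env.job_done())
E
```

```text
the job is handed in; nothing more can be done
None
```

The sash is standing on its catch inside the yellow band, and the tray is through under it against the blue stop bar. I handed the job in at about 40 s of the 56 s allowed.

- **Sash:** I pushed it up by the ledge with about 4–6 N, plus up to about 3 N sideways. The push eased and the sash jumped a few mm. When I lowered the hand, the force went to 0 and the sash stayed up. Two camera views put the ledge at about 217 mm, level with the tape. The last side picture shows it in the same place.
- **Tray:** I slid it along the lane with about 3–8 N. It stopped dead under a steady press of about 10.5 N forward (about 11 N in all), moving less than 0.5 mm. I then backed the gripper about 60 mm clear, reading about 0 N.
- **Contents:** the two cartons and the jar lie as they did before the push.

**Checks that were less clear:**
- **First touch on the tray:** it also pressed down with about 7 N (about 10.7 N in all), which I eased on the next move.
- **Tray fully home:** the pictures only show the tray against the bar to within about 2–5 mm. They also show a tilt of about 1°, which I took to be picture error. I relied on the firm stop under force to judge it fully home.
- **Force readings:** I only saw the force at the end of each move (except on the first look), so I cannot rule out brief higher values in between.

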